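# Close the tube rack and hold it home in the corner of the rack reader

### The arm

A 6-joint arm with a two-finger parallel gripper is mounted at the origin on the work surface. World frame = base frame: x ahead of the robot, y to its left, z up, the work surface at z = 0. Lengths are in mm, angles in rad, forces in N, time in s.
With the tool pointing down it reaches from about 425 to 950 mm from the base axis. Payload 14.7 kg.
Tool frame: the origin (TCP) lies between the finger pads; the fingertips stand 17 mm ahead of it and the grasp point (between the pads) lies 2 mm behind it; z points along the fingers, y is the direction in which the jaws open and shut (so a half turn about z gives the same grasp; the last joint's range is limited). The gripper opens to 85 mm and grips with 20 to 120 N. Pads are 22 mm wide; open, the fingers measure 114 mm over their backs; the gripper's body (76 mm by 85 mm) begins 54 mm behind the grasp point. The pads swing forward as they close: fully open they stand 13 mm farther back than shut.
Start: joints at [-1.162, 0.48, 1.596, -0, 1.065, -0.047], TCP at [286.132, -583.627, 248.297] pointing down, gripper open.
Joint ranges: [-2.75, 2.75], [-0.82, 2.05], [0.23, 2.67], [-1.56, 4.7], [0.09, 2.69], [-2.92, 2.92]. Speed limits (rad/s): [1.89, 1.89, 2.39, 3.01, 3.01, 3.01].

### API

Orientations are given as a unit quaternion [x, y, z, w].
In Python, from plant import r, eyes gives the robot as it stands. The module is installed in compiled form; this text tells all that it offers.
- The arm moves only by the tool jog_arm, never from a script. Its argument "moves" is a list of rows, each a list of 3 entries, a list of its own where there are three numbers: the turn, a rotation vector about the tool's x, y, z in degrees, then the shift along the tool's x, y, z in cm, then the opening, from -1 (shut) to 1 (fully open), so that 0 is half open. A call has 1 to 8 rows; each row is the pose to reach, as a shift and turn from the pose commanded when the call began, along the tool's axes at that moment; what a row does not reach only later rows make up. A row lasts 1/12 s, in which the tool goes at most 41.7 mm and 7.16 degrees, less where a joint would pass 70% of its speed; a pose out of reach is approached as far as the arm can. A call with a gripper value outside its range is refused whole. The fingers move at their own pace and stop on an object; "force" is the grip in N (left out, the last holds). Time passes only in rows, so rows that repeat a pose let the fingers close. It gives the time, the measured TCP pose, the force and the opening at its end, in the units of the state.
- r.get_obs(): the state, without advancing time (a new reading comes with each control period).
- eyes.get_image(name): name is "side" or "top" or "wrist"; returns a dict with "color" (480x640x3 uint8, blue, green, red), "intrinsics" (3x3 intrinsics, pixels), "dist" ([k1, k2, p1, p2, k3] as OpenCV has them; the pictures are not rectified), "eye" and "orientation" of the camera in the world. Camera axes: x right, y up, looking along -z (the intrinsics and any distortion apply to the point x, -y, -z); pixel columns grow to the right and rows downward; lengths in mm; the calibration is good to about 2 mm. A picture is of the moment at which its call begins. There is no depth.
- r.close_job(): hands the job in, once; it reports no verdict.
The state is a dict: "t": time; "q": joint angles; "joint_vel": joint speeds; "joint_torque": joint torques, N m; "eef_pos": TCP position; "tool_rot": TCP orientation; "contact_force": force on the tool from outside, world axes, zero at the start; "moment": the same for the moment, N m; "grip_width": opening from 0.0 (shut) to 1.0 (fully open).
Only numpy, scipy, OpenCV 4.12 (cv2) and the standard library are available. Lean on these libraries where they do the work, as an engineer would, in place of code of your own. Each camera call takes 0.05 s, during which the arm holds its last target.

### The job

The reader needs to scan the codes under this rack of capped tubes: first, while the rack still stands on the bench, put the loose lid on it so that it sits fully down all round. Then carry the closed rack, upright, to the flat-bed reader, stand it flat on the glass and press it into the corner of the L-shaped stop, its long side along the long bar, until its side and its end both touch the bars, firmly but without ramming them, and keep pressing it there, square to the bars: finish while still holding it. Leave the other things on the bench where they are.

Things in the scene. Friction and masses are not known exactly. Their poses are not given: they have to be found in the camera images.
- rack_mid (a point): the open rack, the only one without a lid: blue block 124 mm long (its x axis), 58 mm wide (y), on the bench, full of white-capped tubes fixed in it. Straight-sided body 50 mm high; on it a collar 114 x 48 mm stands 8 mm up, leaving a 5 mm shoulder all round; caps end 60 mm up. This point: centre line, 30 mm above the underside. About 0.25 kg. Either way round is the same
- lid_mid (a point): the rack's lid, milky white, rim down on the bench: shallow box 122 mm long (its x axis), 56 mm wide (y), 16 mm high, opening 118 x 52 mm (2 mm play each side on the collar), about 35 g; either way round fits. This point: its centre, 8 mm above the rim. Seated, the rim rests on the rack's shoulder, 1 mm inside its sides: this point is 28 mm above rack_mid, closed rack 66 mm high
- corner (a point): inside corner of the L-shaped stop, at glass level (70 mm above the bench), where the inner faces of the bars would meet. Its axes are the reader's: +x points into the short bar, +y into the long bar, z up. Home, rack_mid is at (-62, -29, +30) mm from here along these axes, the rack's x axis along this x axis (either way round)
- reader: the rack reader, a fixed white machine 270 (x) x 210 (y) mm, 70 mm high, with a dark glass window flush in its flat top (smooth, slippery) and the L-shaped stop of two bars round the far and left sides of the window. Origin: centre of its underside
- rack: the same rack; origin at the centre of its underside
- lid: the same lid; origin at the centre of its opening, at rim level
- long_stop: long bar of the stop, rigid aluminium, fixed to the reader: 126 mm long (x), 9 mm thick, 12 mm above the glass; takes the rack's long side. Fingers that hold the rack must stay more than 12 mm above the glass to clear it. Origin: centre of its underside
- short_stop: short bar of the stop, rigid aluminium, fixed to the reader: 56 mm long (y), 9 mm thick, 12 mm above the glass; takes the rack's end. Origin: centre of its underside
- closed_rack: the other rack, same size, already closed with its lid (66 mm high), at the back of the bench; leave alone. Origin: centre of its underside
- freezer_box: square closed freezer box, 134 x 134 x 54 mm, blue below and milky above, back right; leave alone. Origin: centre of its underside
- sample_jar: small white screw-capped jar, 30 mm across, 46 mm high, standing between the rack and the loose lid; leave alone. Origin: centre of its underside
- reagent_bottle: amber bottle, 68 mm across, 150 mm high, beyond the left side of the reader; leave alone. Origin: centre of its underside
- marker: marker pen lying on the bench near the robot, 130 mm long, 14 mm thick; leave alone. Origin: on the bench under its middle
- cool_block: aluminium tube block, 70 x 105 mm, 48 mm high with its caps, at the right; leave alone. Origin: centre of its underside
Things that resemble listed ones, but are neither listed nor needed, are in the scene too. What is shaped like the rack but green or pink is not meant. Of the things that look like the lid, the smaller one is meant.

How it is judged (in metres and radians):
On the way, in this order (a step that is already met when the one before it is completed fails the run):
1. the lid sits fully down on the rack, let go, with the rack still standing on the bench (z of lid_mid in the frame of rack_mid between 0.026 and 0.03 m and x of lid_mid in the frame of rack_mid between -0.0035 and 0.0035 m and y of lid_mid in the frame of rack_mid between -0.0035 and 0.0035 m and angle between the x axis of lid_mid and the x axis of rack_mid, either way round below 0.08 rad and height (world z) of rack below 0.005 m and contact force between the fingers and lid below 0.1 N), for 0.2 s.
2. the closed rack stands on the reader's glass, square in the corner, pressed against both bars (z of lid_mid in the frame of rack_mid between 0.026 and 0.03 m and x of lid_mid in the frame of rack_mid between -0.0035 and 0.0035 m and y of lid_mid in the frame of rack_mid between -0.0035 and 0.0035 m and angle between the x axis of lid_mid and the x axis of rack_mid, either way round below 0.08 rad and x of rack_mid in the frame of corner between -0.0645 and -0.0595 m and y of rack_mid in the frame of corner between -0.0315 and -0.0265 m and z of rack_mid in the frame of corner between 0.028 and 0.032 m and angle between the x axis of rack_mid and the x axis of corner, either way round below 0.02 rad and angle between rack_mid's own z axis and vertical below 0.035 rad and contact force between rack and long_stop above 2 N and contact force between rack and short_stop above 2 N and (contact force between the fingers and rack above 1 N or contact force between the fingers and lid above 1 N)), for 0.2 s.
At the end, for the whole second after the job is handed in: Still held at the end: lid seated (3.5 mm sideways, 2 mm in height), rack flat on the glass (2 mm, 2 degrees) within 2.5 mm of home and 0.02 rad of square, pressing each bar with over 2 N, fingers pressing on the rack or its lid, all at rest (all of step 2 and linear speed of rack below 0.01 m/s); the arm keeps its last pose, push and grip.
It fails at once if the rack is rammed against a bar (more than 60 N) (contact force between rack and long_stop above 60 N or contact force between rack and short_stop above 60 N).
It fails at once if the rack is tipped by more than about 25 degrees (angle between rack_mid's own z axis and vertical above 0.45 rad).
It fails at once if another thing on the bench is moved by more than 20 mm (distance of any of closed_rack, freezer_box, sample_jar, reagent_bottle, marker, cool_block from where it was at the start of the episode above 0.02 m).
It also fails if it takes over 54 s, if anything falls off the work surface, if the arm or the gripper's body presses on something with over 40 N, if the wrist force passes 120 N, or if a joint passes its speed limit or range.

## Working session

There is one attempt and no reset: what is moved stays moved. The work goes in short steps, Python scripts to look and compute and a tool call to move; the robot and the scene stay as the last step left them, time stands still between calls to the robot, and variables do not carry over. Pictures are saved under pics/ and viewed, and the job is handed in when it is done.

Besides the shell and the picture viewer there is one more tool, called as name([rows], argument=value, ...), one row to a line, values as JSON. jog_arm: Moves the arm, as the interface text tells. Its arguments: {"type":"object","properties":{"moves":{"type":"array"},"force":{"type":"number"}},"required":["moves"]}

```bash
mkdir -p pics; ls; python3 - <<'E'
from plant import r,eyes
import cv2
o=r.get_obs();print(o)
for n in ["side","top","wrist"]:
    d=eyes.get_image(n);cv2.imwrite(f"pics/{n}0.png",d["color"]);print(n,d["intrinsics"],d["dist"],d["eye"],d["orientation"])
E
```

```text
pics
{'t': 0.0, 'q': array([-1.16159379e+00,  4.80832768e-01,  1.59686253e+00, -2.07204056e-05,
        1.06512029e+00, -4.66067678e-02]), 'joint_vel': array([ 0.00093973,  0.00139275, -0.00132898,  0.00204815,  0.00104052,
        0.00016444]), 'joint_torque': array([-3.28188769e-03, -9.50661063e+01, -4.30182195e+01, -1.98092598e-04,
        1.24479871e-02,  4.79495372e-05]), 'eef_pos': array([ 285.97510275, -583.27192759,  247.67601084]), 'tool_rot': array([ 9.74140632e-01,  2.25941709e-01, -1.19163300e-04, -5.99811128e-04]), 'contact_force': array([0.18869168, 0.22962448, 0.26891242]), 'moment': array([-0.0038359 ,  0.08143355, -0.02164239]), 'grip_width': 1.0027363156265432}
side [[623.84478213   0.         319.82029003]
 [  0.         623.84478213 234.4328221 ]
 [  0.           0.           1.        ]] [-0.1759792  0.         0.         0.         0.       ] [  395.92805346 -1322.4512088   1143.67080866] [ 0.43343777 -0.01279062 -0.05276157  0.89954673]
top [[562.23360134   0.         323.61810915]
 [  0.         562.23360134 239.29814838]
 [  0.           0.           1.        ]] [0.02256553 0.         0.         0.         0.        ] [ 221.38250182  -16.60831664 1504.86580572] [ 0.07492724 -0.07498483 -0.68810474  0.71782662]
wrist [[431.55462954   0.         313.33695545]
 [  0.         431.55462954 241.58857607]
 [  0.           0.           1.        ]] [-0.1066428  0.         0.         0.         0.       ] [ 347.16495425 -552.93421734  373.69859949] [-0.11600142  0.07302862 -0.5246912   0.84018429]
```

View pics/side0.png

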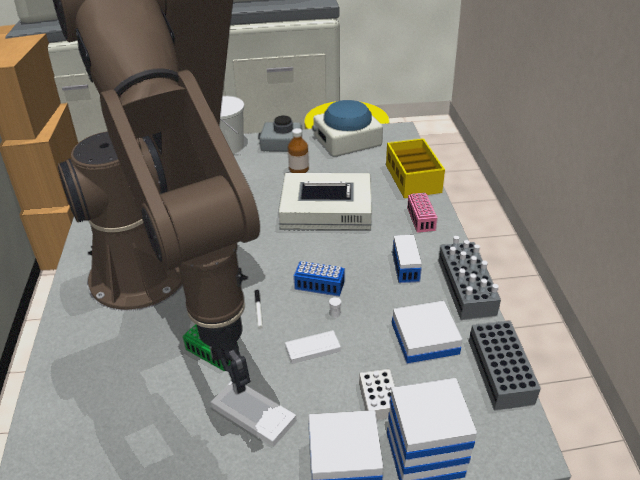

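View pics/top0.png

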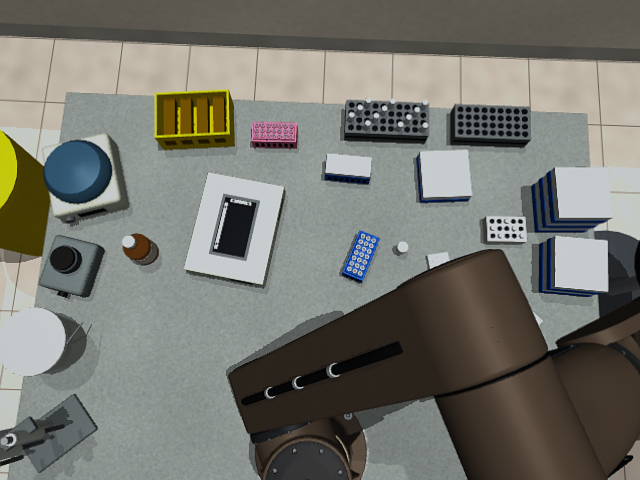

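View pics/wrist0.png

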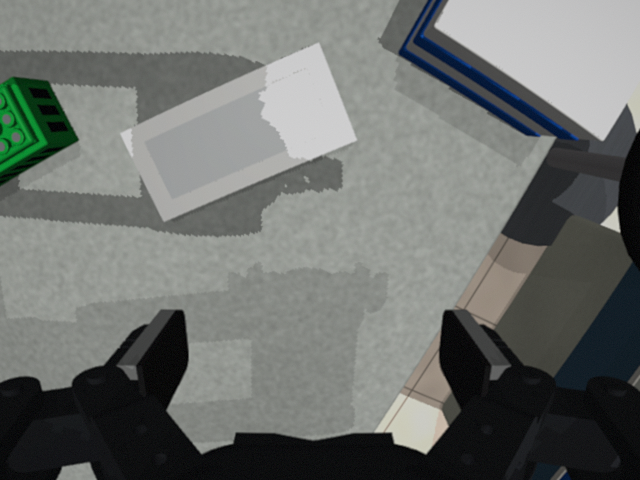

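```bash
cat > h.py <<'E'
from plant import r,eyes
import cv2, numpy as np
from scipy.spatial.transform import Rotation as R
def shot(n,f=None):
    d=eyes.get_image(n)
    if f: cv2.imwrite(f"pics/{f}.png",d["color"])
    return d
def cast(d,px,z):
    px=np.asarray(px,float).reshape(-1,1,2)
    u=cv2.undistortPoints(px,np.array(d["intrinsics"]),np.array(d["dist"])).reshape(-1,2)
    v=np.c_[u[:,0],-u[:,1],-np.ones(len(u))]
    w=R.from_quat(d["orientation"]).apply(v); e=np.array(d["eye"])
    z=np.broadcast_to(z,len(u))
    return e+w*((z-e[2])/w[:,2])[:,None]
def proj(d,P):
    P=np.asarray(P,float).reshape(-1,3)
    c=R.from_quat(d["orientation"]).inv().apply(P-np.array(d["eye"]))
    c=c*[1,-1,-1]
    return cv2.projectPoints(c.reshape(-1,1,3),np.zeros(3),np.zeros(3),np.array(d["intrinsics"]),np.array(d["dist"]))[0].reshape(-1,2)
def big(mask):
    c,_=cv2.findContours(mask.astype(np.uint8),cv2.RETR_EXTERNAL,cv2.CHAIN_APPROX_NONE)
    return max(c,key=cv2.contourArea)
def toolplan(target,yaw=None):
    "print shift in tool axes (cm) from current measured pose"
    o=r.get_obs();T=R.from_quat(o["tool_rot"])
    return T.inv().apply(np.array(target)-o["eef_pos"])/10
E
python3 - <<'E'
from h import *
s=shot("side");t=shot("top")
cv2.imwrite("pics/a.png",cv2.resize(s["color"][150:370,220:400],None,fx=3.5,fy=2.7*1.0))
cv2.imwrite("pics/b.png",cv2.resize(t["color"][160:300,170:470],None,fx=2.6,fy=2.6))
for nm,p,z in [("rack",(320,268),60),("lid",(313,344),16),("jar",(335,300),46),("marker",(258,308),14),("reader",(326,185),70),("biglid",(253,410),16)]:
    print(nm,cast(s,[p],z).round())
for nm,p,z in [("rack",(361,255),60),("jar",(402,247),46),("reader",(235,230),70)]:
    print(nm,cast(t,[p],z).round())
E
```

```text
rack [[ 501. -110.   60.]]
lid [[ 460. -330.   16.]]
jar [[ 527. -219.   46.]]
marker [[ 332. -190.   14.]]
reader [[559. 256.  70.]]
biglid [[ 311. -504.   16.]]
rack [[ 495. -110.   60.]]
jar [[ 524. -218.   46.]]
reader [[546. 223.  70.]]
```

View pics/a.png

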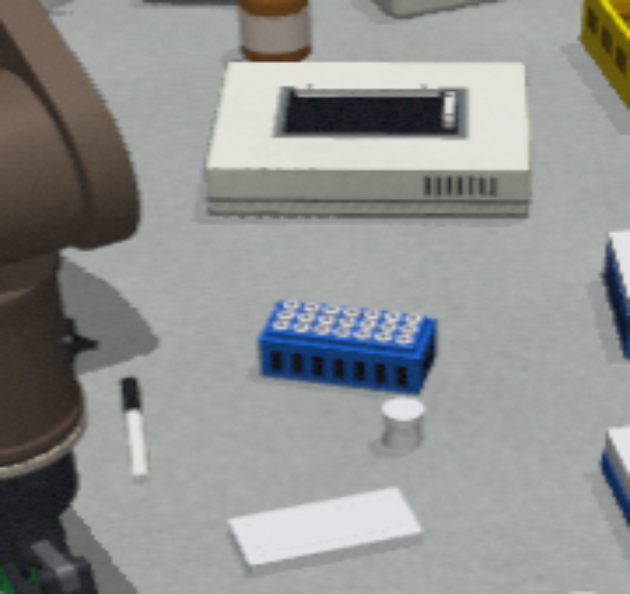

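View pics/b.png

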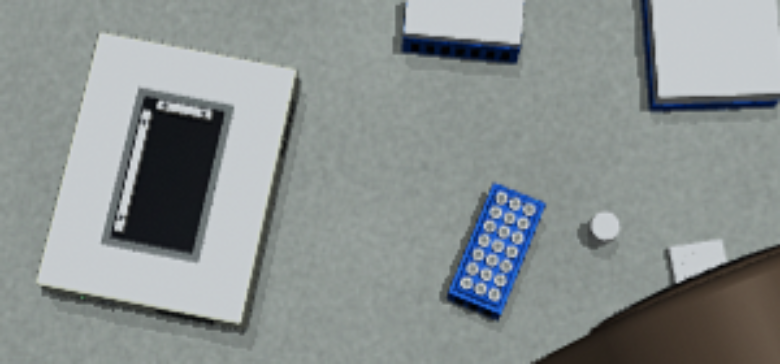

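```bash
python3 - <<'E'
from h import *
w=shot("wrist")
print(cast(w,[(320,240),(320,100),(320,300)],16).round())
s=shot("side")
im=s["color"].astype(int)
m=(im.min(2)>195)[320:370,280:345]
c=big(m)+[280,320]
c=c.reshape(-1,2); print(len(c),cast(s,[c.mean(0)],16).round())
W=cast(s,c,16)[:,:2].astype(np.float32); print(cv2.minAreaRect(W))
print(toolplan([445,-345,200]))
E
```

```text
[[ 260. -602.   16.]
 [ 364. -551.   16.]
 [ 210. -626.   16.]]
127 [[ 457. -331.   16.]]
((458.0711975097656, -330.17022705078125), (122.17764282226562, 56.504329681396484), 11.561251640319824)
[ 24.76879272 -14.42202426   4.81605583]
```

jog_arm([
  [[0,0,7],[12,-7,2.4],1],
  [[0,0,14.5],[24.8,-14.4,4.8],1],
  [[0,0,14.5],[24.8,-14.4,4.8],1],
  [[0,0,14.5],[24.8,-14.4,4.8],1],
  [[0,0,14.5],[24.8,-14.4,4.8],1],
  [[0,0,14.5],[24.8,-14.4,4.8],1],
  [[0,0,14.5],[24.8,-14.4,4.8],1],
  [[0,0,14.5],[24.8,-14.4,4.8],1],
])

```text
t: 1.02
eef_pos: [447.7, -339.5, 199.2]
tool_rot: [0.995, 0.103, -0.0, -0.001]
contact_force: [-0.7, -0.2, -0.0]
grip_width: 0.998
```

```bash
python3 - <<'E'
from h import *
w=shot("wrist","w1");t=shot("top","t1");s=shot("side","s1");o=r.get_obs();print(o["t"],o["eef_pos"],R.from_quat(o["tool_rot"]).as_matrix().round(4))
E
```

```text
1.1667 [ 445.76445729 -344.91719365  200.38148718] [[ 9.792e-01  2.030e-01 -0.000e+00]
 [ 2.030e-01 -9.792e-01 -2.000e-04]
 [-1.000e-04  2.000e-04 -1.000e+00]]
```

View pics/w1.png

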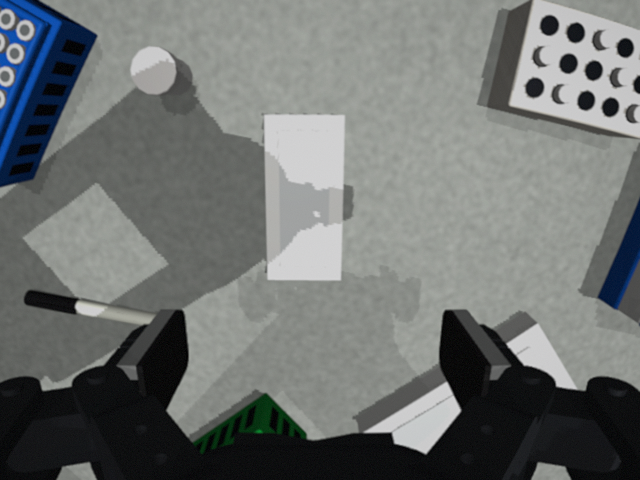

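View pics/t1.png

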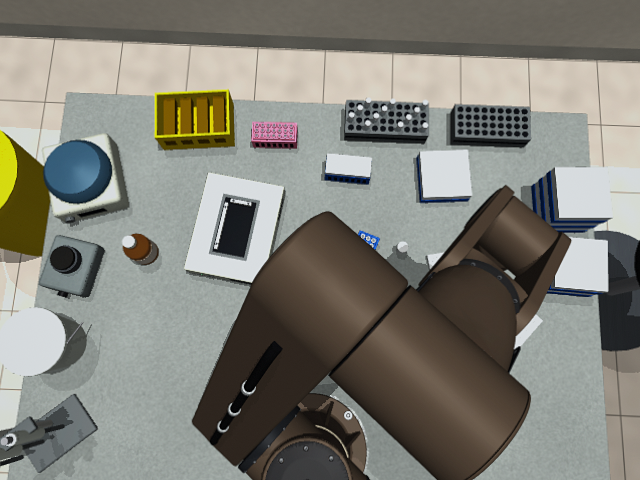

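The lid is at pixels (264..344, 115..280), clear of the jar (153,70); the marker is at lower left and the green decoy rack behind.

```bash
python3 - <<'E'
from h import *
w=shot("wrist")
P=cast(w,[(264,115),(344,115),(341.5,280),(267,280)],16);print(P.round(1));print(np.linalg.norm(np.diff(P,axis=0),axis=1))
print(P.mean(0),cv2.minAreaRect(P[:,:2].astype(np.float32)))
d=P[0]-P[3]+P[1]-P[2];print(np.degrees(np.arctan2(d[1],d[0])))
C=P.mean(0);print(toolplan([C[0],C[1],60]))
s=shot("side")
im=s["color"].astype(int)
m=(im.min(2)>195)[320:370,280:345]
c=(big(m)+[280,320]).reshape(-1,2)
print(cv2.minAreaRect(cast(s,c,16)[:,:2].astype(np.float32)))
E
```

```text
[[ 509.6 -296.3   16. ]
 [ 520.7 -350.9   16. ]
 [ 401.  -375.8   16. ]
 [ 389.5 -319.8   16. ]]
[ 55.74501605 122.24444586  57.20772029]
[ 455.20373281 -335.71361494   16.        ] ((455.17523193359375, -335.45623779296875), (122.34051513671875, 57.207740783691406), 11.640400886535645)
11.398790192793236
[ 1.16356957 -0.78881932 14.04889816]
((490.3011169433594, -323.4186096191406), (56.47768783569336, 56.48090362548828), 11.124085426330566)
```

jog_arm([
  [[0,0,0],[0.6,-0.5,4],1],
  [[0,0,0.3],[1.2,-0.9,8],1],
  [[0,0,0.3],[1.2,-0.9,12],1],
  [[0,0,0.3],[1.2,-0.9,14],1],
  [[0,0,0.3],[1.2,-0.9,14],1],
  [[0,0,0.3],[1.2,-0.9,14],1],
])

```text
t: 1.77
eef_pos: [454.5, -334.7, 59.9]
tool_rot: [0.995, 0.098, -0.001, -0.001]
contact_force: [-0.2, -0.7, -0.1]
grip_width: 1.0
```

```bash
python3 - <<'E'
from h import *
w=shot("wrist","w2");s=shot("side","s2");o=r.get_obs();print(o["t"],o["eef_pos"],o["contact_force"])
cv2.imwrite("pics/s2c.png",cv2.resize(s["color"][230:400,230:400],None,fx=3.5,fy=3.5))
E
```

```text
1.8667 [ 455.83342898 -335.33689609   61.86394904] [-0.0552131  -0.21840985  0.51687607]
```

View pics/w2.png

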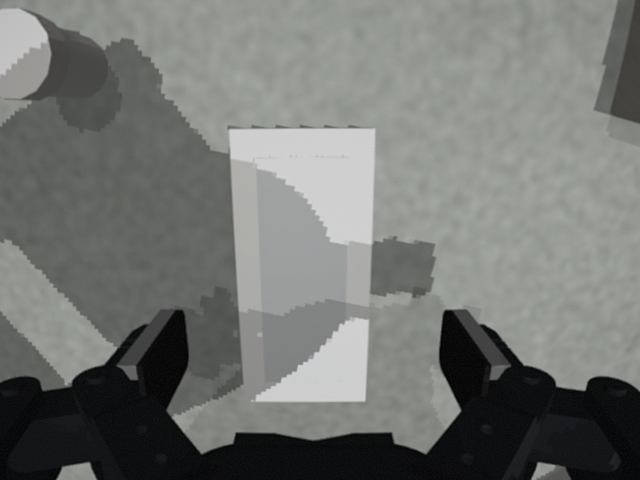

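View pics/s2c.png

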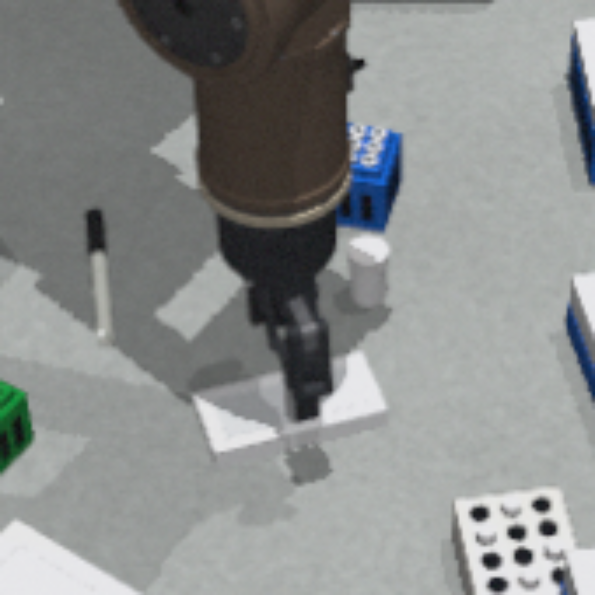

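```bash
python3 - <<'E'
from h import *
w=shot("wrist")
P=cast(w,[(230,128),(375,128),(366,401),(245,401)],16);print(P.round(1));print(np.linalg.norm(np.diff(P,axis=0),axis=1))
C=P.mean(0);print(C,toolplan([C[0],C[1],20]))
o=r.get_obs();print(o["eef_pos"],R.from_quat(o["tool_rot"]).as_matrix()[:,0])
d=P[0]-P[3]+P[1]-P[2];print(np.degrees(np.arctan2(d[1],d[0])))
E
```

```text
[[ 514.  -290.5   16. ]
 [ 524.8 -345.9   16. ]
 [ 403.5 -370.6   16. ]
 [ 392.5 -314.7   16. ]]
[ 56.43373081 123.79452276  56.95878158]
[ 458.69100283 -330.40440762   16.        ] [ 0.34256996 -0.44259197  4.21819012]
[ 456.10008229 -335.3351206    62.1854498 ] [0.9807464  0.19527689 0.0018535 ]
11.403234892902233
```

jog_arm([
  [[0,0,0],[0.2,-0.3,2],1],
  [[0,0,0],[0.3,-0.4,3.8],1],
  [[0,0,0],[0.3,-0.4,3.8],1],
  [[0,0,0],[0.3,-0.4,3.8],0.4],
], force=25)

```text
t: 2.25
eef_pos: [457.7, -329.8, 23.3]
tool_rot: [0.995, 0.099, 0.0, 0.0]
contact_force: [0.9, 0.5, -0.1]
grip_width: 0.884
```

```bash
python3 - <<'E'
from h import *
w=shot("wrist","w3");s=shot("side","s3");o=r.get_obs();print(o["t"],o["eef_pos"],o["contact_force"],o["grip_width"])
cv2.imwrite("pics/s3c.png",cv2.resize(s["color"][300:380,260:360],None,fx=6,fy=6))
E
```

```text
2.35 [ 458.18550738 -330.11581194   23.89419754] [ 0.83145396 -0.21511109 -0.24468472] 0.7220630396747822
```

View pics/w3.png

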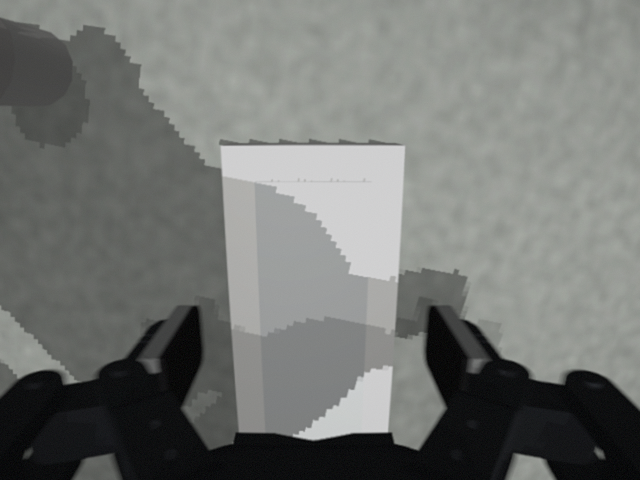

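View pics/s3c.png

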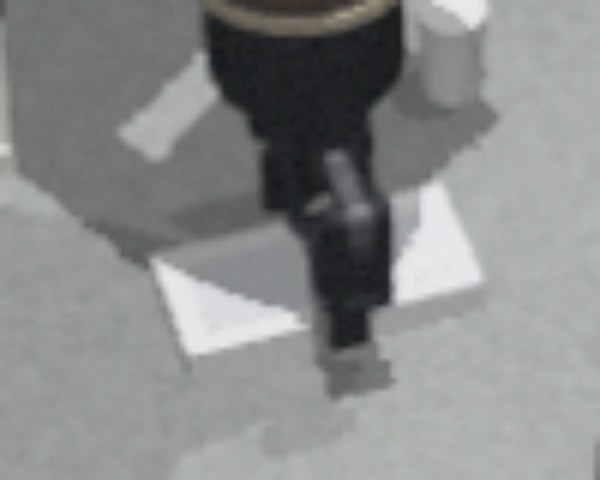

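```bash
python3 - <<'E'
from h import *
s=shot("side")
o=r.get_obs();T=R.from_quat(o["tool_rot"]);
for y in (31,37):
  for z in (0,10,17): print(y,z,proj(s,o["eef_pos"]+T.apply([0,y,z])))
E
```

```text
31 0 [[316.17051462 351.34828123]]
31 10 [[316.29150455 354.13554926]]
31 17 [[316.37555579 356.07095931]]
37 0 [[316.92755565 353.20147228]]
37 10 [[317.04543434 355.98768635]]
37 17 [[317.12731874 357.92229495]]
```

jog_arm([
  [[0,0,0],[0,0,0.2],0.1],
  [[0,0,0],[0,0,0.2],-0.2],
  [[0,0,0],[0,0,0.2],-0.2],
  [[0,0,0],[0,0,0.2],-0.2],
  [[0,0,0],[0,0,0.2],-0.2],
  [[0,0,0],[0,0,0.2],-0.2],
], force=25)

```text
t: 2.9
eef_pos: [458.4, -330.2, 22.1]
tool_rot: [0.995, 0.099, 0.001, 0.001]
contact_force: [-1.5, 1.7, 15.3]
grip_width: 0.649
```

```bash
python3 - <<'E'
from h import *
w=shot("wrist","w4");o=r.get_obs();print(o["t"],o["eef_pos"],o["contact_force"],o["grip_width"],o["tool_rot"])
E
```

```text
2.95 [ 458.40078341 -330.21131438   22.06077647] [-1.15726402  1.92027566 16.18524351] 0.6466913787748869 [9.95132645e-01 9.85350816e-02 9.75917109e-04 9.50677047e-04]
```

View pics/w4.png

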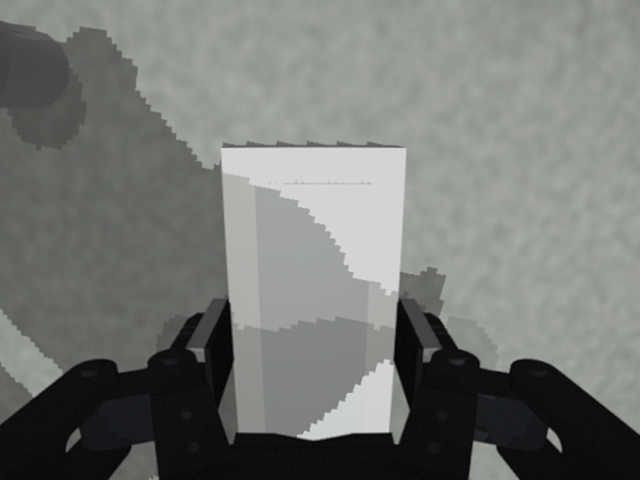

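jog_arm([
  [[0,0,0],[0,0,-2],-0.2],
  [[0,0,0],[0,0,-6],-0.2],
  [[0,0,0],[0,0,-10],-0.2],
  [[0,0,0],[0,0,-14],-0.2],
  [[0,0,0],[0,0,-16],-0.2],
  [[0,0,0],[0,0,-16],-0.2],
])

```text
t: 3.45
eef_pos: [459.7, -331.2, 186.2]
tool_rot: [0.995, 0.099, 0.003, 0.003]
contact_force: [1.1, -1.3, 1.1]
grip_width: 0.645
```

```bash
python3 - <<'E'
from h import *
w=shot("wrist","w5");o=r.get_obs();print(o["t"],o["eef_pos"],o["contact_force"],o["grip_width"],o["tool_rot"])
for n,(x0,x1,y0,y1) in (("top",(335,390,220,290)),("side",(285,355,250,300))):
    d=shot(n)
    d["color"]=cv2.imread(f"pics/{n}0.png")
    im=d["color"][y0:y1,x0:x1]
    cv2.imwrite(f"pics/rk_{n}.png",cv2.resize(im,None,fx=8,fy=8,interpolation=cv2.INTER_NEAREST))
E
```

```text
3.5 [ 458.8250135  -330.54233378  183.83532814] [ 0.73759156  0.90711358 -0.91536813] 0.6430091039725656 [0.99512205 0.09860459 0.00215482 0.00214274]
```

View pics/w5.png

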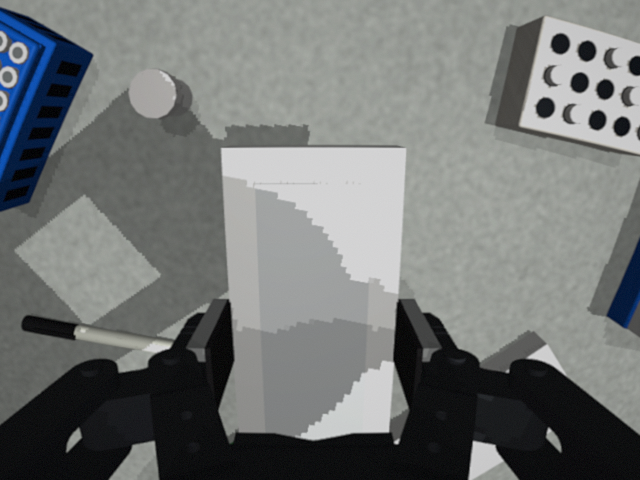

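View pics/rk_top.png

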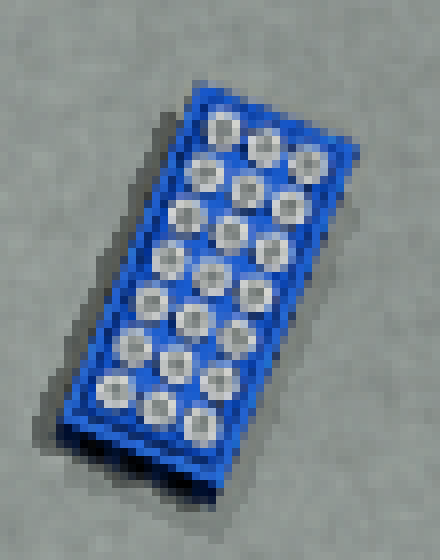

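View pics/rk_side.png

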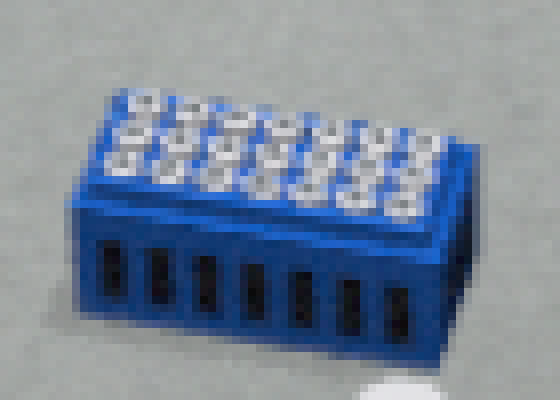

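```bash
python3 - <<'E'
from h import *
t=shot("top");s=shot("side");w=shot("wrist")
def f(p,x0,y0): return np.array(p)/8-0.5+[x0,y0]
for d,P in ((t,f([(222,129),(310,163),(201,427),(115,390)],335,220)),(s,f([(143,103),(428,143),(403,206),(123,162)],285,250))):
    Q=cast(d,P,60);print(Q.round(1),Q.mean(0));
    e=np.linalg.norm(np.diff(np.r_[Q,Q[:1]],axis=0),axis=1);print(e)
    L=(Q[0]-Q[3]+Q[1]-Q[2]) if e[1]>e[0] else (Q[1]-Q[0]+Q[2]-Q[3]); print(np.degrees(np.arctan2(L[1],L[0])))
# automatic: top caps centroid
im=cv2.imread("pics/top0.png").astype(int)[220:290,335:390]
b=(im[...,0]-im[...,2]>60)
hull=cv2.convexHull(big(b)); mk=np.zeros(b.shape,np.uint8);cv2.fillPoly(mk,[hull],1)
g=(im.min(2)>100)&(cv2.erode(mk,np.ones((3,3)))>0)
yy,xx=np.nonzero(g);print(len(xx),cast(t,[(xx.mean()+335,yy.mean()+220)],60))
# lid in hand: front edge corners + rear
o=r.get_obs();T=R.from_quat(o["tool_rot"]);print(o["eef_pos"],T.as_euler("xyz",degrees=True))
z=o["eef_pos"][2]-22+16
Q=cast(w,[(221.5,148),(405.5,148)],z);print(Q,T.inv().apply(Q-o["eef_pos"]))
E
```

```text
[[ 547.2 -111.4   60. ]
 [ 536.9 -140.6   60. ]
 [ 447.8 -107.3   60. ]
 [ 458.8  -79.    60. ]] [ 497.67382633 -109.54038382   60.        ]
[30.93942945 95.1429618  30.32027256 94.12199716]
-20.31378394749666
[[ 457.1  -81.8   60. ]
 [ 547.8 -113.8   60. ]
 [ 535.9 -143.    60. ]
 [ 448.2 -110.    60. ]] [ 497.25227864 -112.13810092   60.        ]
[96.14605056 31.49086066 93.70176377 29.60920075]
-20.029185259105738
385 [[ 497.66282495 -110.02105608   60.        ]]
[ 456.93123713 -329.01600118  179.29105948] [-1.79916315e+02  7.17067775e-02  1.13127280e+01]
[[ 510.66355663 -289.609861    173.29105948]
 [ 521.50259123 -344.22209622  173.29105948]] [[ 60.42588699 -28.09149382   5.96541686]
 [ 60.34137784  27.58585497   5.88420106]]
```

jog_arm([
  [[0,0,7],[0,-3,0],-0.2],
  [[0,0,14],[0,-6.5,0],-0.2],
  [[0,0,21],[-0.1,-10,0],-0.2],
  [[0,0,28],[-0.1,-12.9,0],-0.2],
  [[0,0,31.6],[-0.1,-12.9,0],-0.2],
  [[0,0,31.6],[-0.1,-12.9,0],-0.2],
  [[0,0,31.6],[-0.1,-12.9,0],-0.2],
])

```text
t: 4.33
eef_pos: [431.4, -203.1, 179.9]
tool_rot: [0.985, -0.175, -0.0, -0.0]
contact_force: [-0.4, -0.5, -0.8]
grip_width: 0.65
```

```bash
python3 - <<'E'
from h import *
w=shot("wrist","w6");t=shot("top","t6");o=r.get_obs();print(o["t"],o["eef_pos"],o["contact_force"],o["grip_width"],R.from_quat(o["tool_rot"]).as_euler("xyz",degrees=True))
E
```

```text
4.4333 [ 431.47352382 -203.79556564  179.95437169] [ 0.81346493 -0.44315697 -0.09252962] 0.6449912347116038 [ 1.79996982e+02  1.34120682e-02 -2.01694621e+01]
```

View pics/w6.png

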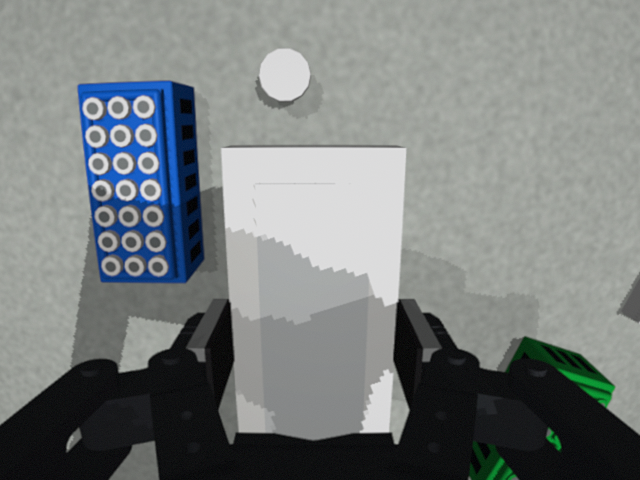

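View pics/t6.png

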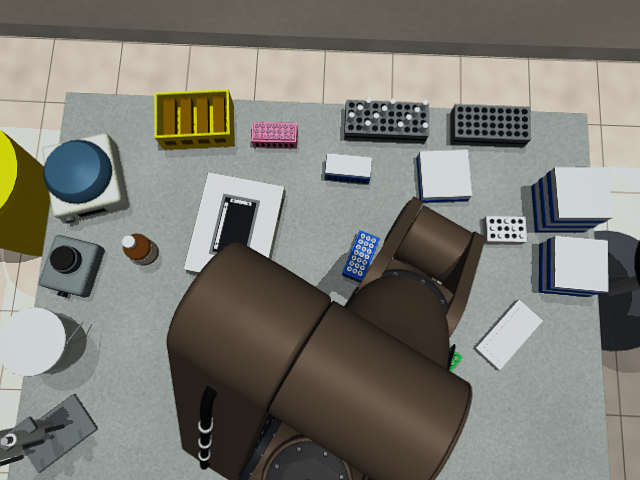

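The wrist view shows the lid in the jaws (222..405) and the rack's caps with corner caps at (93,108),(144,106),(158,266),(111,267).

```bash
python3 - <<'E'
from h import *
w=shot("wrist")
Q=cast(w,[(93,108),(144,106),(158,266),(111,267)],60);print(Q.round(1),Q.mean(0))
L=Q[0]-Q[3]+Q[1]-Q[2];print(np.degrees(np.arctan2(L[1],L[0])),np.linalg.norm(L)/2)
o=r.get_obs();T=R.from_quat(o["tool_rot"])
C=np.array([497.5,-110.8,0])
for c in (C,Q.mean(0)): print(T.inv().apply(c-o["eef_pos"]))
# lid front corners here
z=o["eef_pos"][2]-6
q=cast(w,[(221.5,148),(405.5,148)],z);print(T.inv().apply(q-o["eef_pos"]))
E
```

```text
[[ 547.2 -113.5   60. ]
 [ 536.9 -141.8   60. ]
 [ 448.6 -108.9   60. ]
 [ 458.3  -80.3   60. ]] [ 497.72867816 -111.14039177   60.        ]
-20.44682049520889 94.55590069471326
[  29.87580402 -110.14542903  179.97753345]
[  30.1945113  -109.90490827  119.97746065]
[[ 60.34284188 -27.76836195   5.9863828 ]
 [ 60.29796416  27.83182493   5.98648503]]
```

jog_arm([
  [[0,0,0.1],[1,-4,2],-0.2],
  [[0,0,0.1],[2,-8,4],-0.2],
  [[0,0,0.1],[3.1,-11,6],-0.2],
  [[0,0,0.1],[3.1,-11,8],-0.2],
  [[0,0,0.1],[3.1,-11,8.5],-0.2],
  [[0,0,0.1],[3.1,-11,8.5],-0.2],
  [[0,0,0.1],[3.1,-11,8.5],-0.2],
])

```text
t: 5.07
eef_pos: [498.0, -111.6, 95.5]
tool_rot: [0.984, -0.177, -0.0, 0.0]
contact_force: [0.1, 0.5, -0.1]
grip_width: 0.645
```

```bash
python3 - <<'E'
from h import *
w=shot("wrist","w7");s=shot("side","s7");o=r.get_obs();print(o["t"],o["eef_pos"],o["contact_force"],o["grip_width"],R.from_quat(o["tool_rot"]).as_euler("xyz",degrees=True))
cv2.imwrite("pics/s7c.png",cv2.resize(s["color"][220:320,260:390],None,fx=6,fy=6))
E
```

```text
5.1667 [ 498.54118278 -111.86244911   96.34558418] [-0.42166549 -0.74126494  0.00405386] 0.6465913151342065 [-1.79998540e+02 -6.59981668e-02 -2.04516612e+01]
```

View pics/w7.png

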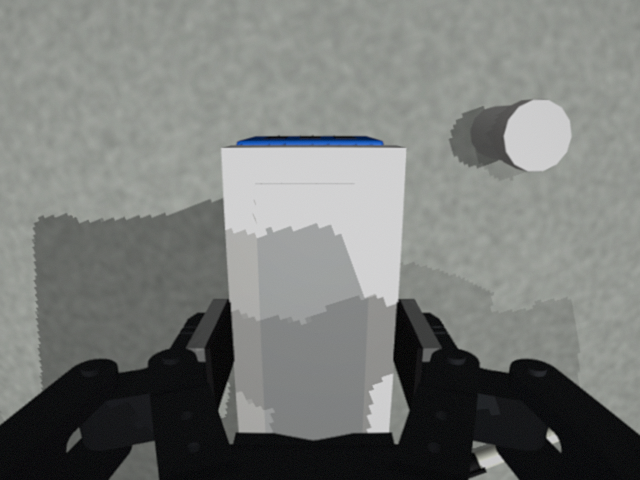

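View pics/s7c.png

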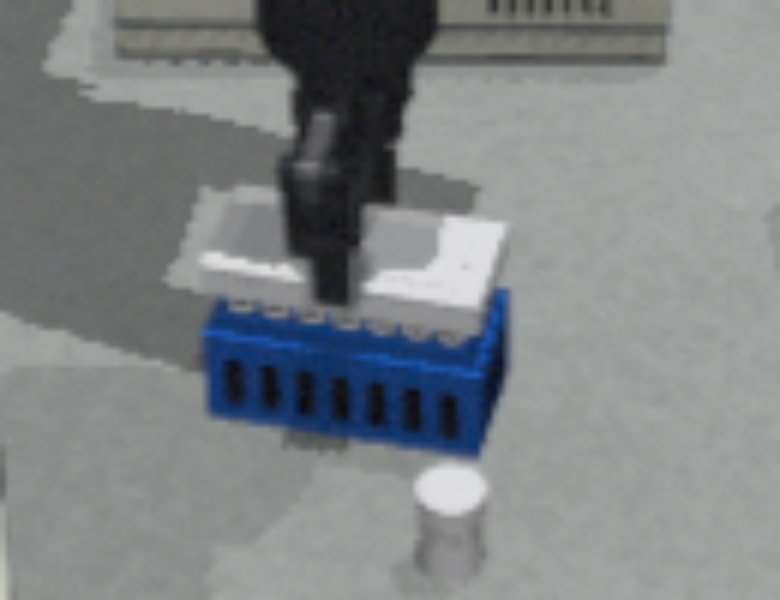

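```bash
python3 - <<'E'
from h import *
w=shot("wrist");o=r.get_obs();print(o["eef_pos"])
a=np.radians(-20.35);c=np.array([497.6,-111,0]);X=np.array([np.cos(a),np.sin(a),0]);Y=np.array([-np.sin(a),np.cos(a),0])
for x,y,z in ((62,29,50),(62,-29,50),(62,29,0),(62,-29,0)): print(proj(w,c+X*x+Y*y+[0,0,z]))
im=w["color"].astype(int);m=(im[...,0]-im[...,2]>60)
for rr in range(132,148): 
    q=np.nonzero(m[rr,200:420])[0]; print(rr,(q.min()+200,q.max()+200) if len(q) else None)
E
```

```text
[ 498.67581618 -111.79422331   96.45378074]
[[237.75873673 140.71166608]]
[[385.4563681  140.17134951]]
[[254.59327715 136.32222754]]
[[369.4722217  135.90598642]]
132 None
133 None
134 None
135 None
136 None
137 None
138 None
139 (np.int64(288), np.int64(365))
140 (np.int64(253), np.int64(368))
141 (np.int64(249), np.int64(372))
142 (np.int64(245), np.int64(377))
143 (np.int64(239), np.int64(380))
144 (np.int64(238), np.int64(381))
145 None
146 None
147 None
```

jog_arm([
  [[0,0,0],[-0.1,-0.05,0.6],-0.2],
  [[0,0,0],[-0.1,-0.05,1.1],-0.2],
  [[0,0,0],[-0.1,-0.05,1.4],-0.2],
  [[0,0,0],[-0.1,-0.05,1.6],-0.2],
  [[0,0,0],[-0.1,-0.05,1.8],-0.2],
  [[0,0,0],[-0.1,-0.05,1.8],-0.2],
])

```text
t: 5.72
eef_pos: [497.5, -109.8, 76.9]
tool_rot: [0.984, -0.177, -0.0, -0.0]
contact_force: [-0.5, 0.3, -0.7]
grip_width: 0.645
```

```bash
python3 - <<'E'
from h import *
w=shot("wrist","w8");s=shot("side","s8");o=r.get_obs();print(o["t"],o["eef_pos"],o["contact_force"],o["moment"],o["grip_width"])
cv2.imwrite("pics/s8c.png",cv2.resize(s["color"][220:320,260:390],None,fx=6,fy=6))
E
```

```text
5.8167 [ 497.65079839 -109.8080976    77.21176369] [0.4879618  0.15667084 0.00400264] [-0.00095918 -0.04191641  0.03535375] 0.6462385194443329
```

View pics/w8.png

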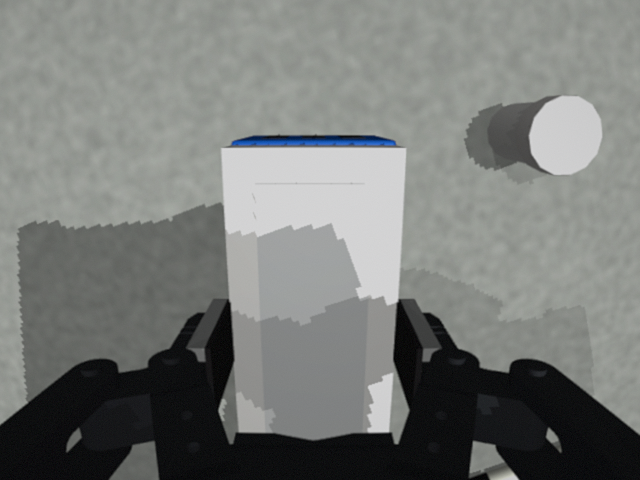

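View pics/s8c.png

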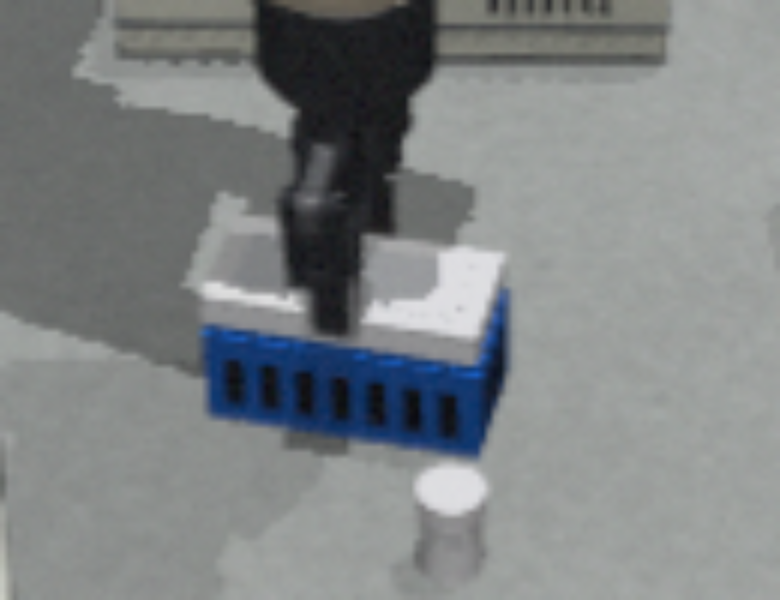

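jog_arm([
  [[0,0,0],[0,0,0.2],-0.2],
  [[0,0,0],[0,0,0.4],-0.2],
  [[0,0,0],[0,0,0.55],-0.2],
  [[0,0,0],[0,0,0.6],-0.2],
  [[0,0,0],[0,0,0.6],-0.2],
])

```text
t: 6.23
eef_pos: [497.8, -109.8, 72.0]
tool_rot: [0.984, -0.177, 0.0, 0.0]
contact_force: [-4.0, 2.0, 19.2]
grip_width: 0.646
```

jog_arm([
  [[0,0,0],[0,0,0],0.6],
  [[0,0,0],[0,0,0],1],
  [[0,0,0],[0,0,0],1],
  [[0,0,0],[0,0,0],1],
  [[0,0,0],[0,0,0],1],
  [[0,0,0],[0,0,0],1],
])

```text
t: 6.73
eef_pos: [497.6, -109.9, 71.2]
tool_rot: [0.984, -0.177, -0.0, -0.0]
contact_force: [-0.1, -0.5, -0.1]
grip_width: 0.999
```

```bash
python3 - <<'E'
from h import *
w=shot("wrist","w9");s=shot("side","s9");o=r.get_obs();print(o["t"],o["eef_pos"],o["contact_force"],o["moment"],o["grip_width"])
cv2.imwrite("pics/s9c.png",cv2.resize(s["color"][220:320,260:390],None,fx=6,fy=6))
E
```

```text
6.8333 [ 497.66518994 -109.88120874   71.24896526] [-0.02196177 -0.03702853 -0.14018716] [ 0.04496887 -0.02719952  0.01087414] 0.9996932034596254
```

View pics/w9.png

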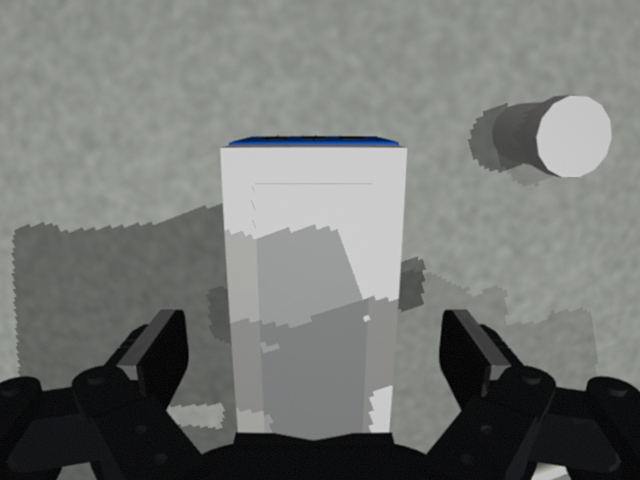

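View pics/s9c.png

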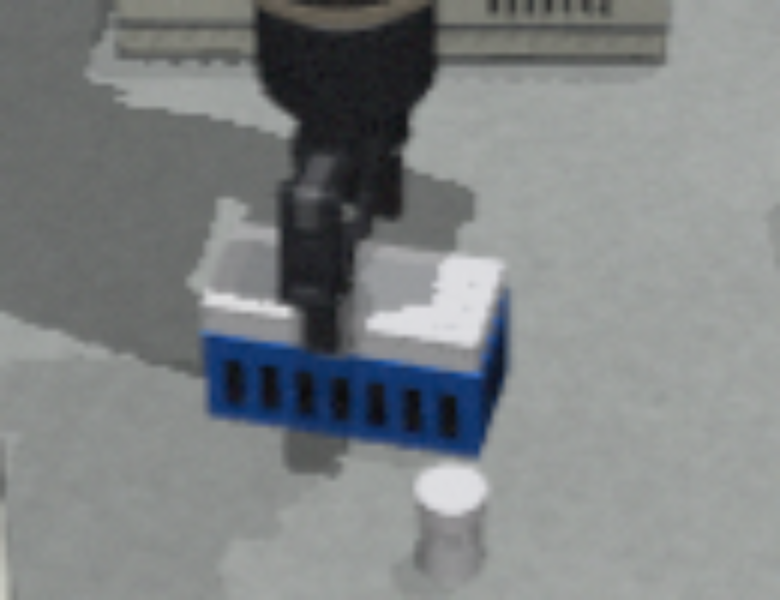

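```bash
python3 - <<'E'
from h import *
s=shot("side")
a=np.radians(-20.35);c=np.array([497.5,-111,0]);X=np.array([np.cos(a),np.sin(a),0]);Y=np.array([-np.sin(a),np.cos(a),0])
im=s["color"].copy()[220:320,260:390]
im=cv2.resize(im,None,fx=6,fy=6)
for x,y,z in [(sx*61,sy*28,z) for sx in(-1,1) for sy in (-1,1) for z in (50,66)]+[(sx*62,-29,z) for sx in(-1,1) for z in (0,50)]:
    p=(proj(s,c+X*x+Y*y+[0,0,z])[0]-[260,220]+.5)*6; print(x,y,z,p.round()); cv2.circle(im,tuple(int(v) for v in p),3,(0,0,255),-1)
cv2.imwrite("pics/s9d.png",im)
E
```

```text
-61 -28 50 [204. 331.]
-61 -28 66 [202. 304.]
-61 28 50 [239. 249.]
-61 28 66 [237. 222.]
61 -28 50 [478. 374.]
61 -28 66 [478. 347.]
61 28 50 [506. 289.]
61 28 66 [507. 262.]
-62 -29 0 [207. 416.]
-62 -29 50 [201. 333.]
62 -29 0 [480. 460.]
62 -29 50 [480. 376.]
```

View pics/s9d.png

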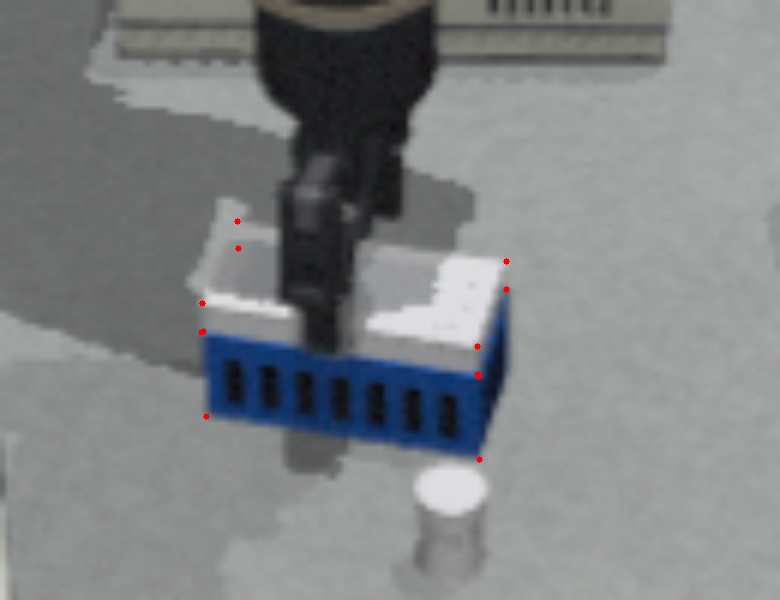

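jog_arm([
  [[0,0,0],[0,0,1.5],1],
  [[0,0,0],[0,0,3],1],
  [[0,0,0],[0,0,3.5],1],
  [[0,0,0],[0,0,3.5],1],
  [[0,0,0],[0,0,3.5],0.5],
], force=60)

```text
t: 7.3
eef_pos: [497.5, -109.8, 36.3]
tool_rot: [0.984, -0.177, -0.0, -0.0]
contact_force: [-0.1, -0.3, 0.7]
grip_width: 0.881
```

jog_arm([
  [[0,0,0],[0,0,0],0.3],
  [[0,0,0],[0,0,0],0],
  [[0,0,0],[0,0,0],0],
  [[0,0,0],[0,0,0],0],
  [[0,0,0],[0,0,0],0],
  [[0,0,0],[0,0,0],0],
])

```text
t: 7.8
eef_pos: [498.1, -110.0, 37.2]
tool_rot: [0.984, -0.177, 0.001, 0.0]
contact_force: [-0.8, 0.1, 5.8]
grip_width: 0.667
```

```bash
python3 - <<'E'
from h import *
w=shot("wrist","w10");s=shot("side","s10");o=r.get_obs();print(o["t"],o["eef_pos"],o["contact_force"],o["moment"],o["grip_width"])
cv2.imwrite("pics/s10c.png",cv2.resize(s["color"][220:320,260:390],None,fx=6,fy=6))
t=cv2.imread("pics/top0.png");cv2.imwrite("pics/rd.png",cv2.resize(t[165:295,180:290],None,fx=5,fy=4.6*1.0,interpolation=cv2.INTER_CUBIC))
E
```

```text
7.9 [ 498.05595444 -110.01569971   37.17846954] [-1.25065881 -0.1545659   4.71484647] [-0.19339275  0.26051475  0.07164817] 0.6671690924332702
```

View pics/w10.png

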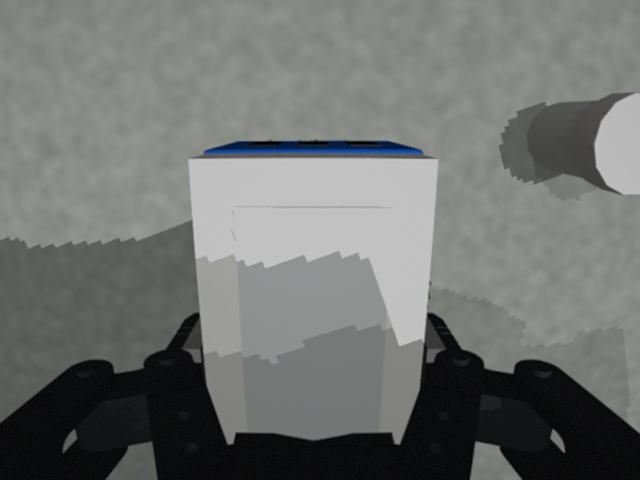

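View pics/s10c.png

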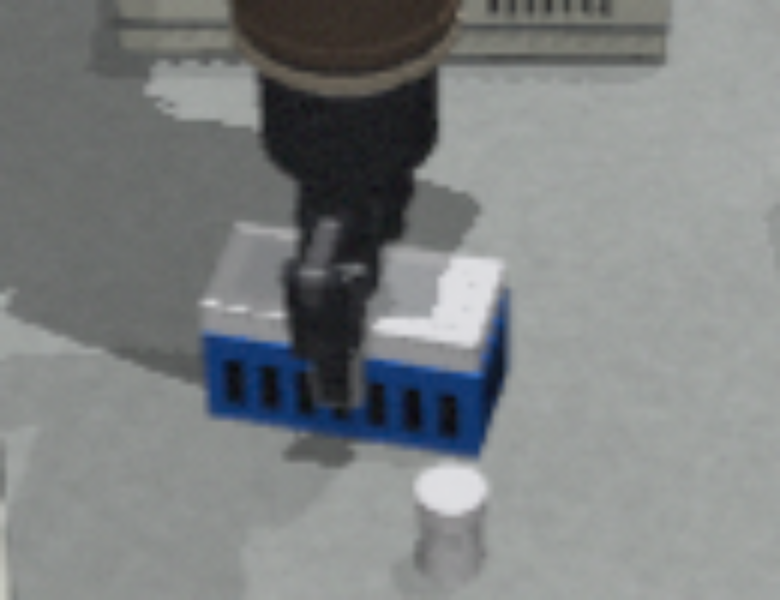

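View pics/rd.png

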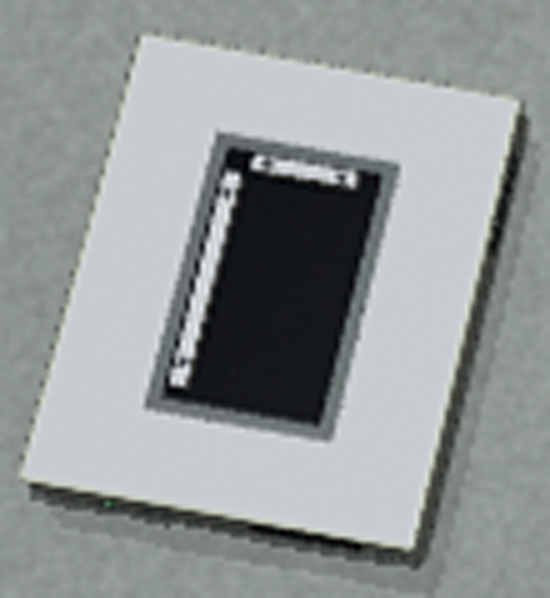

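The lid is seated and the rack is gripped just below it. The top view shows the long bar at left and short bar at the far end of the window. Measuring the reader now.

```bash
python3 - <<'E'
from h import *
t=shot("top");s=shot("side")
T=cv2.imread("pics/top0.png");S=cv2.imread("pics/side0.png")
# reader outline in top
m=np.zeros(T.shape[:2],np.uint8);m[160:295,178:292]=(T.min(2)>190)[160:295,178:292]
c=big(m).reshape(-1,2);h=cv2.approxPolyDP(cv2.convexHull(c),4,True).reshape(-1,2);print("approx",h.tolist())
W=cast(t,c,70)[:,:2].astype(np.float32);print("top",cv2.minAreaRect(W))
m=np.zeros(S.shape[:2],np.uint8);m[160:230,270:380]=(S.min(2)>205)[160:230,270:380]
c=big(m).reshape(-1,2)
W=cast(s,c,70)[:,:2].astype(np.float32);print("side",cv2.minAreaRect(W))
cv2.imwrite("pics/bt.png",cv2.resize(T[192:262,206:264],None,fx=8,fy=8,interpolation=cv2.INTER_NEAREST))
cv2.imwrite("pics/bs.png",cv2.resize(S[178:206,295:360],None,fx=11,fy=11,interpolation=cv2.INTER_NEAREST))
E
```

```text
approx [[208, 173], [283, 187], [261, 283], [185, 268]]
top ((554.79833984375, 224.8123321533203), (205.38693237304688, 264.6534118652344), 81.30374145507812)
side ((554.3546142578125, 220.7748260498047), (206.52760314941406, 264.33197021484375), 81.81839752197266)
```

View pics/bt.png

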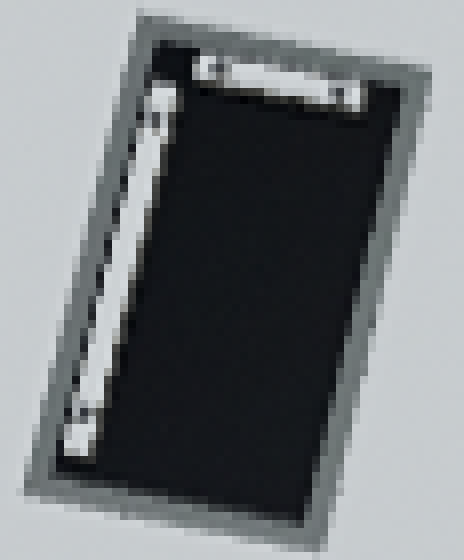

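View pics/bs.png

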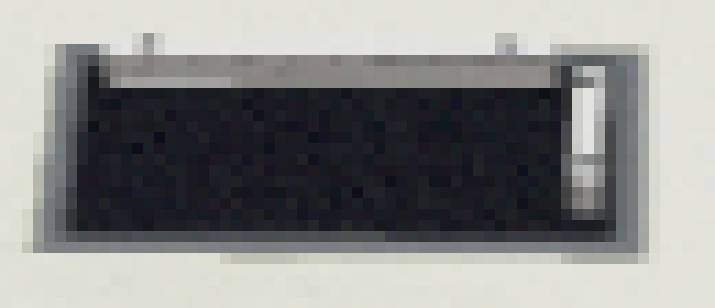

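```bash
python3 - <<'E'
from h import *
t=shot("top");s=shot("side")
f=lambda P:np.array(P)/8-0.5+[206,192]
g=lambda P:np.array(P)/11-0.5+[295,178]
def line(a,b): return a,(b-a)/np.linalg.norm(b-a)
def isect(P,Q):
    a,b=P;c,d=Q;A=np.c_[(b-a)[:2],-(d-c)[:2]];k=np.linalg.solve(A,(c-a)[:2]);return a+(b-a)*k[0]
L=cast(t,f([(98,455),(182,85)]),70);Sh=cast(t,f([(195,84),(362,112)]),70)
ang=lambda v:np.degrees(np.arctan2(v[1],v[0]))
print("long",L.round(1),ang(L[1]-L[0]),np.linalg.norm(L[1]-L[0]));print("short",Sh.round(1),ang(Sh[0]-Sh[1])-90,np.linalg.norm(Sh[1]-Sh[0]));print("corner",isect(L,Sh))
# side: long bar inner bottom edge row 88 from x=108 to 560 ; short bar inner face left edge col ~572
L2=cast(s,g([(108,88),(560,88)]),70);print("side long",L2.round(1),ang(L2[1]-L2[0]))
S2=cast(s,g([(572,66),(572,220)]),[82,82]);print("side short",S2.round(1),ang(S2[0]-S2[1])-90); print(isect(L2,S2))
P=cast(t,np.array([[208,173],[283,187],[261,283],[185,268]]),70);print(P.round(1),ang(P[0]-P[3]),ang(P[1]-P[2]),ang(P[0]-P[1])-90,ang(P[3]-P[2])-90)
o=r.get_obs();w=shot("wrist");z=o["eef_pos"][2]
Tt=R.from_quat(o["tool_rot"])
q=cast(w,[(189,158),(438.5,158)],66);print(Tt.inv().apply(q-o["eef_pos"]))
E
```

```text
long [[494.9 263.5  70. ]
 [620.4 246.   70. ]] -7.960923666871543 126.7640116988816
short [[621.  241.7  70. ]
 [613.8 186.   70. ]] -7.337259705138024 56.191926807849434
corner [621.50597785 245.8293909   70.        ]
side long [[492.6 262.5  70. ]
 [617.3 245.   70. ]] -7.984812708352521
side short [[619.6 237.8  82. ]
 [609.3 164.8  82. ]] -8.037208359801141
[620.52924684 244.5678859   70.        ]
[[698.7 306.1  70. ]
 [668.5 103.8  70. ]
 [409.3 145.5  70. ]
 [439.9 343.4  70. ]] -8.193190607668528 -9.142512893352995 -8.492500805175212 -8.798818135745265
[[ 60.29848789 -27.80130721 -28.73833806]
 [ 60.21266354  28.2724042  -28.74094266]]
```

jog_arm([
  [[0,0,0],[0,0,-1.5],0],
  [[0,0,0],[0,0,-4],0],
  [[0,0,0],[0,0,-7.5],0],
  [[0,0,0],[0,0,-11],0],
  [[0,0,0],[0,0,-12.8],0],
  [[0,0,0],[0,0,-12.8],0],
], force=60)

```text
t: 8.65
eef_pos: [499.8, -110.4, 168.7]
tool_rot: [0.984, -0.177, 0.003, 0.0]
contact_force: [0.8, -0.5, -2.7]
grip_width: 0.667
```

```bash
python3 - <<'E'
from h import *
w=shot("wrist","w11");s=shot("side","s11");o=r.get_obs();print(o["t"],o["eef_pos"],o["contact_force"],o["moment"],o["grip_width"])
cv2.imwrite("pics/s11c.png",cv2.resize(s["color"][180:320,240:390],None,fx=4,fy=4))
print(toolplan([532,168,165]))
E
```

```text
8.75 [ 497.96457224 -109.94087059  165.00707301] [-0.30594177  0.58396052 -3.887198  ] [ 0.00871681 -0.02880063  0.021601  ] 0.6646740080489293
[-6.49121296e+00 -2.72389331e+01 -7.69084990e-03]
```

View pics/s11c.png

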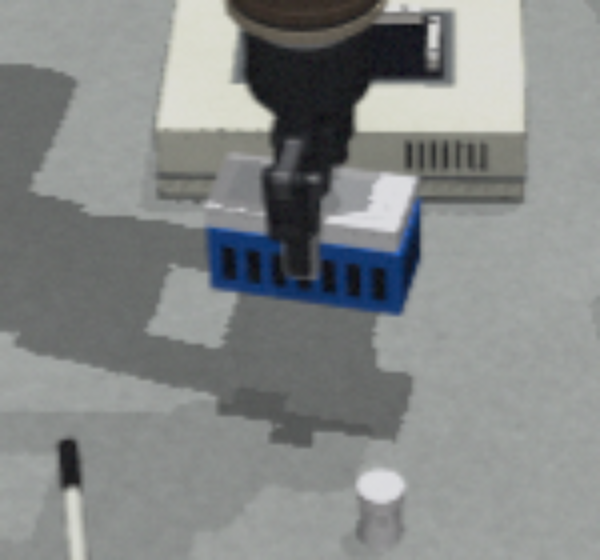

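Closed rack lifted and level, lid on. I'll carry it beside the reader's window with moderate speed.

jog_arm([
  [[0,0,-1],[-0.4,-1.5,0],0],
  [[0,0,-3],[-1,-4.5,0],0],
  [[0,0,-5],[-2,-8,0],0],
  [[0,0,-7],[-3,-11.5,0],0],
  [[0,0,-9],[-3.8,-15,0],0],
  [[0,0,-11],[-4.6,-18.5,0],0],
  [[0,0,-12.2],[-5.4,-22,0],0],
  [[0,0,-12.2],[-6,-25,0],0],
])

```text
t: 9.42
eef_pos: [527.4, 147.5, 162.5]
tool_rot: [0.998, -0.07, -0.001, 0.0]
contact_force: [0.7, -0.5, -2.8]
grip_width: 0.67
```

jog_arm([
  [[0,0,0],[0,-1.2,0],0],
  [[0,0,0],[0,-2.1,0],0],
  [[0,0,0],[0,-2.4,0],0],
  [[0,0,0],[0,-2.4,0],0],
])

```text
t: 9.75
eef_pos: [531.4, 168.8, 163.5]
tool_rot: [0.997, -0.071, -0.001, 0.0]
contact_force: [-0.5, -0.0, -3.0]
grip_width: 0.666
```

```bash
python3 - <<'E'
from h import *
w=shot("wrist","w12");s=shot("side","s12");o=r.get_obs();print(o["t"],o["eef_pos"],o["contact_force"],o["grip_width"],R.from_quat(o["tool_rot"]).as_euler("xyz",degrees=True))
cv2.imwrite("pics/s12c.png",cv2.resize(s["color"][110:260,250:410],None,fx=4,fy=4))
E
```

```text
9.85 [531.61045371 167.96012468 163.9117289 ] [-0.32817988  0.0667903  -3.38528567] 0.664943712622836 [ 1.79969458e+02  4.72754248e-02 -8.23490284e+00]
```

View pics/w12.png

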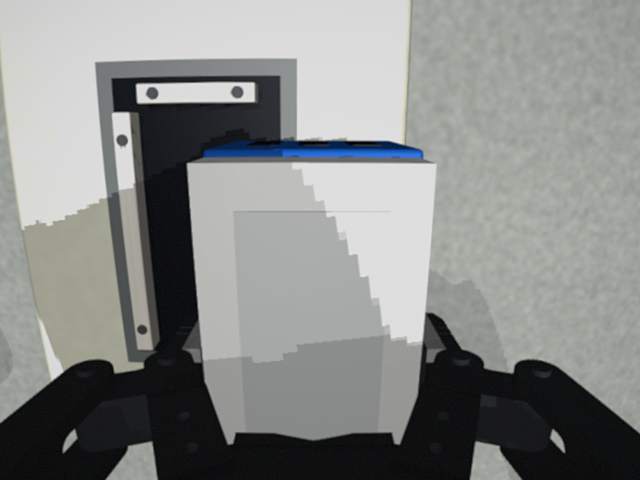

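View pics/s12c.png

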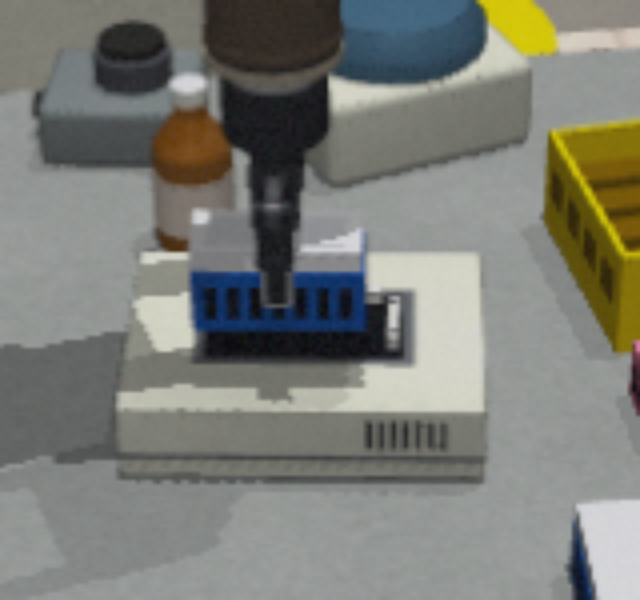

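```bash
python3 - <<'E'
from h import *
im=cv2.imread("pics/w12.png")
cv2.imwrite("pics/w12a.png",cv2.resize(im[75:135,100:270],None,fx=4.7,fy=4.7,interpolation=cv2.INTER_NEAREST))
cv2.imwrite("pics/w12b.png",cv2.resize(im[270:360,110:210],None,fx=6,fy=6,interpolation=cv2.INTER_NEAREST))
E
```

```text
(no output)
```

View pics/w12a.png

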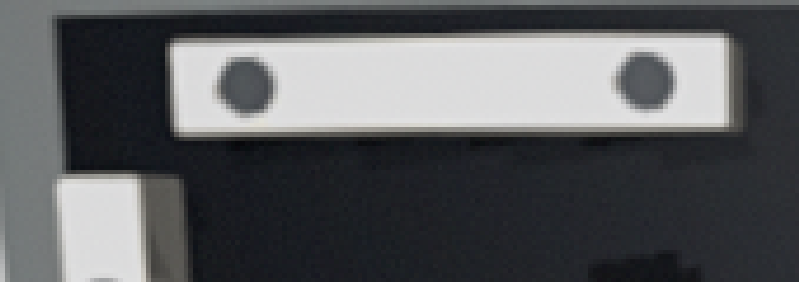

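View pics/w12b.png

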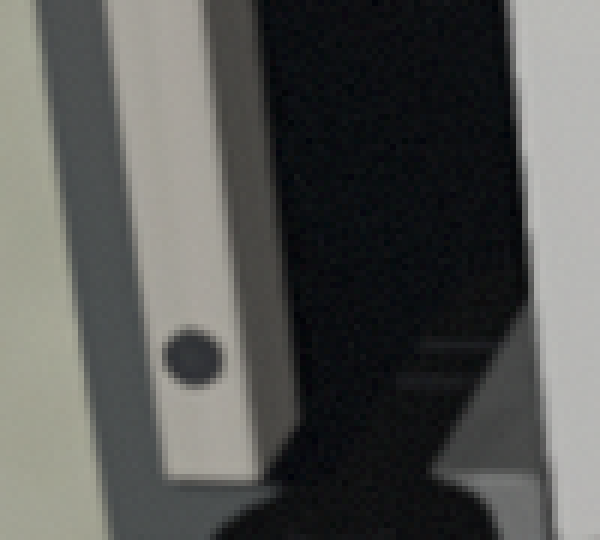

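```bash
python3 - <<'E'
from h import *
w=shot("wrist");o=r.get_obs();T=R.from_quat(o["tool_rot"])
a=lambda P:np.array(P)/4.7-.4+[100,75]; b=lambda P:np.array(P)/6-.4+[110,270]
ang=lambda v:np.degrees(np.arctan2(v[1],v[0]))
Lt=np.r_[cast(w,a([(146,178)]),82),cast(w,b([(262,480)]),82)]
Lb=np.r_[cast(w,a([(186,178)]),70),cast(w,b([(299,420)]),70)]
S=cast(w,a([(175,135),(733,132)]),82)
for n,P in(("Lt",Lt),("Lb",Lb)): print(n,P.round(1),ang(P[0]-P[1]),np.linalg.norm(P[0]-P[1]))
print("S",S.round(1),ang(S[0]-S[1])-90,np.linalg.norm(S[0]-S[1]))
yaw=np.radians(-8.1);X=np.array([np.cos(yaw),np.sin(yaw),0]);Y=np.array([-X[1],X[0],0])
print("corner along X,Y:",(S@X),(Lt@Y),(Lb@Y)); 
sx=(S@X).mean();sy=np.r_[Lt@Y,Lb@Y].mean();C=sx*X+sy*Y;print("corner",C)
H=C-62*X-29*Y;print("home",H)
print(o["eef_pos"],T.as_euler("xyz",degrees=True)); print("shift to 15 mm off each",T.inv().apply(H-15*X-15*Y+[0,0,112]-o["eef_pos"]))
q=cast(w,[(187,163),(436,162)],o["eef_pos"][2]+28.8);print(T.inv().apply(q-o["eef_pos"]))
E
```

```text
Lt [[616.5 243.3  82. ]
 [492.4 263.1  82. ]] -9.068535798100699 125.64729013044442
Lb [[616.7 243.8  70. ]
 [492.2 263.7  70. ]] -9.084564854951617 126.12442471563443
S [[620.1 239.3  82. ]
 [611.1 183.5  82. ]] -9.144948710175171 56.48917112165824
corner along X,Y: [580.18270374 579.1525229 ] [327.70851578 329.83237383] [328.27709822 330.44430087]
corner [620.25039531 244.10682056   0.        ]
home [554.7827928  224.13201087   0.        ]
[531.69679924 167.8744011  164.0596704 ] [ 1.79975326e+02  3.51576381e-02 -8.25064810e+00]
shift to 15 mm off each [ -0.15469753 -43.97128567  52.04084414]
[[ 59.06160029 -28.51346558 -28.84852832]
 [ 59.20085581  27.42179573 -28.82452579]]
```

jog_arm([
  [[0,0,0.5],[0,-1,0.6],0],
  [[0,0,0.5],[0,-2.4,1.6],0],
  [[0,0,0.5],[0,-3.6,2.8],0],
  [[0,0,0.5],[0,-4.2,4],0],
  [[0,0,0.5],[0,-4.2,4.7],0],
  [[0,0,0.5],[0,-4.2,5],0],
  [[0,0,0.5],[0,-4.2,5],0],
])

```text
t: 10.48
eef_pos: [537.1, 210.3, 113.0]
tool_rot: [0.997, -0.075, -0.001, 0.0]
contact_force: [-0.5, -0.1, -2.2]
grip_width: 0.669
```

```bash
python3 - <<'E'
from h import *
w=shot("wrist","w13");t=shot("top","t13");s=shot("side","s13");o=r.get_obs();print(o["t"],o["eef_pos"],o["contact_force"],o["grip_width"],R.from_quat(o["tool_rot"]).as_euler("xyz",degrees=True))
cv2.imwrite("pics/s13c.png",cv2.resize(s["color"][130:240,260:390],None,fx=5,fy=5))
E
```

```text
10.6333 [538.08252277 210.41965163 114.59238682] [ 0.48274139 -0.22252207 -2.98427761] 0.6660820858173802 [-1.79994285e+02 -1.55435827e-02 -8.69946686e+00]
```

View pics/w13.png

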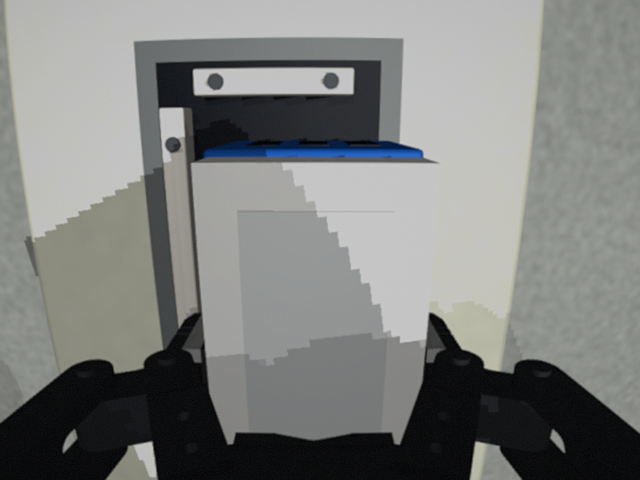

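View pics/s13c.png

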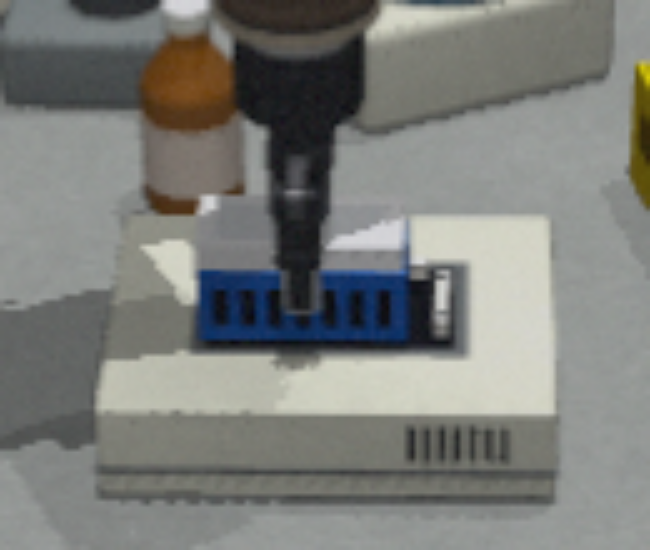

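jog_arm([
  [[0,0,0],[0,0,0.3],0],
  [[0,0,0],[0,0,0.5],0],
  [[0,0,0],[0,0,0.6],0],
  [[0,0,0],[0,0,0.6],0],
])

```text
t: 10.97
eef_pos: [537.9, 210.6, 108.2]
tool_rot: [0.997, -0.076, -0.0, 0.0]
contact_force: [-0.0, 0.4, -3.1]
grip_width: 0.667
```

jog_arm([
  [[0,0,0],[0,0,0.1],0],
  [[0,0,0],[0,0,0.1],0],
  [[0,0,0],[0,0,0.1],0],
])

```text
t: 11.22
eef_pos: [537.9, 210.7, 107.3]
tool_rot: [0.997, -0.076, 0.0, -0.0]
contact_force: [-0.8, 0.5, -3.5]
grip_width: 0.671
```

jog_arm([
  [[0,0,0],[0,0,0.05],0],
  [[0,0,0],[0,0,0.05],0],
  [[0,0,0],[0,0,0.05],0],
])

```text
t: 11.47
eef_pos: [538.0, 210.7, 107.2]
tool_rot: [0.997, -0.076, 0.0, -0.0]
contact_force: [-2.7, -0.8, 5.9]
grip_width: 0.672
```

jog_arm([
  [[0,0,0],[0.3,-0.3,0],0],
  [[0,0,0],[0.6,-0.6,0],0],
  [[0,0,0],[0.8,-0.9,0],0],
  [[0,0,0],[1,-1.1,0],0],
  [[0,0,0],[1,-1.2,0],0],
  [[0,0,0],[1,-1.2,0],0],
])

```text
t: 11.97
eef_pos: [550.1, 221.2, 107.2]
tool_rot: [0.997, -0.076, 0.0, -0.0]
contact_force: [0.1, -0.4, 3.9]
grip_width: 0.667
```

```bash
python3 - <<'E'
from h import *
w=shot("wrist","w14");o=r.get_obs();T=R.from_quat(o["tool_rot"]);print(o["t"],o["eef_pos"],"F tool",T.inv().apply(o["contact_force"]),o["moment"],T.as_euler("xyz",degrees=True))
E
```

```text
12.0167 [550.11499496 221.24398323 107.18706714] F tool [ 0.05656428  1.15943153 -4.50394545] [-0.2895185   0.01302186  0.01236367] [-1.79978601e+02 -5.49331947e-02 -8.67392514e+00]
```

View pics/w14.png

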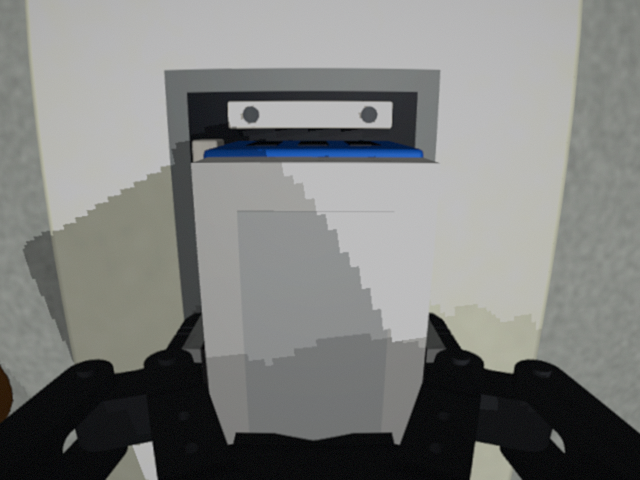

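jog_arm([
  [[0,0,0],[0,-0.1,0],0],
  [[0,0,0],[0,-0.2,0],0],
  [[0,0,0],[0,-0.25,0],0],
  [[0,0,0],[0,-0.25,0],0],
])

```text
t: 12.35
eef_pos: [550.3, 223.5, 107.2]
tool_rot: [0.997, -0.076, 0.0, 0.0]
contact_force: [-0.9, -2.3, 6.9]
grip_width: 0.669
```

jog_arm([
  [[0,0,0],[0,-0.05,0],0],
  [[0,0,0],[0,-0.1,0],0],
  [[0,0,0],[0,-0.1,0],0],
])

```text
t: 12.6
eef_pos: [550.5, 224.4, 107.2]
tool_rot: [0.997, -0.076, 0.0, -0.0]
contact_force: [-0.8, -2.0, 6.5]
grip_width: 0.668
```

jog_arm([
  [[0,0,0],[0,-0.05,0],0],
  [[0,0,0],[0,-0.1,0],0],
  [[0,0,0],[0,-0.1,0],0],
])

```text
t: 12.85
eef_pos: [550.6, 225.4, 107.2]
tool_rot: [0.997, -0.076, 0.0, 0.0]
contact_force: [0.1, -3.0, 7.3]
grip_width: 0.662
```

jog_arm([
  [[0,0,0],[0,-0.05,0],0],
  [[0,0,0],[0,-0.1,0],0],
  [[0,0,0],[0,-0.1,0],0],
])

```text
t: 13.1
eef_pos: [550.6, 225.6, 107.2]
tool_rot: [0.997, -0.076, 0.0, 0.0]
contact_force: [-0.8, -11.9, 9.8]
grip_width: 0.667
```

jog_arm([
  [[0,0,0],[0.1,0,0],0],
  [[0,0,0],[0.2,0,0],0],
  [[0,0,0],[0.3,0,0],0],
  [[0,0,0],[0.3,0,0],0],
])

```text
t: 13.43
eef_pos: [552.0, 225.4, 107.2]
tool_rot: [0.997, -0.076, -0.001, 0.001]
contact_force: [-12.1, -6.9, 17.5]
grip_width: 0.665
```

jog_arm([
  [[0,0,0],[0.05,0,0],0],
  [[0,0,0],[0.1,0,0],0],
  [[0,0,0],[0.1,0,0],0],
])

```text
t: 13.68
eef_pos: [552.8, 225.2, 107.2]
tool_rot: [0.997, -0.076, -0.001, 0.001]
contact_force: [-12.5, -6.8, 17.9]
grip_width: 0.667
```

```bash
python3 - <<'E'
from h import *
w=shot("wrist","w15");s=shot("side","s15");o=r.get_obs();T=R.from_quat(o["tool_rot"]);print(o["t"],o["eef_pos"],"F tool",T.inv().apply(o["contact_force"]),o["moment"],T.as_euler("xyz",degrees=True))
cv2.imwrite("pics/s15c.png",cv2.resize(s["color"][130:240,260:390],None,fx=5,fy=5))
E
```

```text
13.7833 [552.76956714 225.19213996 107.16798877] F tool [-11.64015576   8.16555036 -18.30574572] [-0.91892295  1.70034306 -0.2305165 ] [ 1.79914063e+02  1.53332258e-01 -8.70054049e+00]
```

View pics/w15.png

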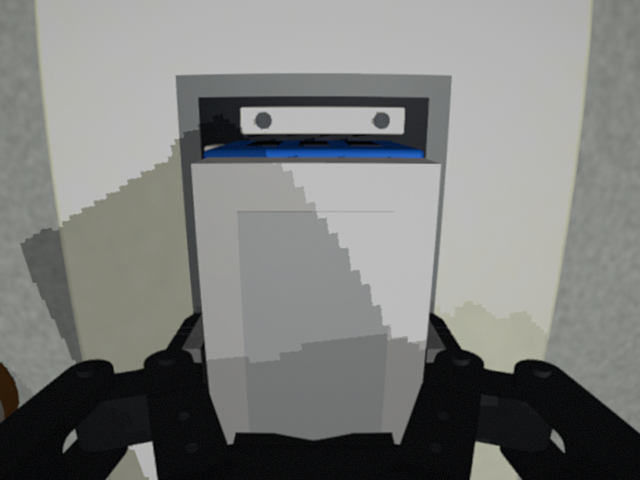

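View pics/s15c.png

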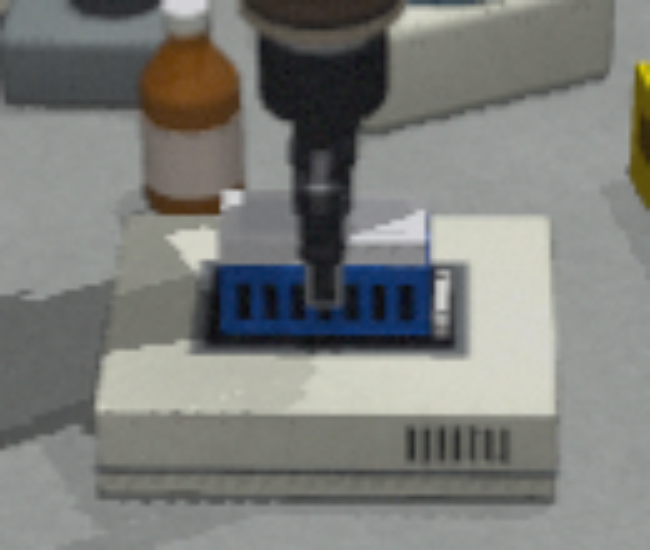

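```bash
python3 - <<'E'
from h import *
w=shot("wrist");o=r.get_obs();T=R.from_quat(o["tool_rot"])
im=w["color"]
cv2.imwrite("pics/w15a.png",cv2.resize(im[100:170,190:450],None,fx=3,fy=6,interpolation=cv2.INTER_NEAREST))
for x in(60,61,62):
  for z in (37,25,-13): print(x,z,proj(w,o["eef_pos"]+T.apply([[x,-29,z],[x,29,z]])).round(1).tolist())
E
```

```text
60 37 [[235.6, 143.8], [391.5, 143.5]]
60 25 [[229.5, 145.6], [397.6, 145.4]]
60 -13 [[202.1, 154.0], [425.0, 153.6]]
61 37 [[235.4, 141.1], [391.6, 140.8]]
61 25 [[229.4, 142.7], [397.7, 142.4]]
61 -13 [[201.8, 150.1], [425.2, 149.7]]
62 37 [[235.3, 138.3], [391.7, 138.1]]
62 25 [[229.2, 139.7], [397.8, 139.5]]
62 -13 [[201.6, 146.2], [425.5, 145.8]]
```

View pics/w15a.png

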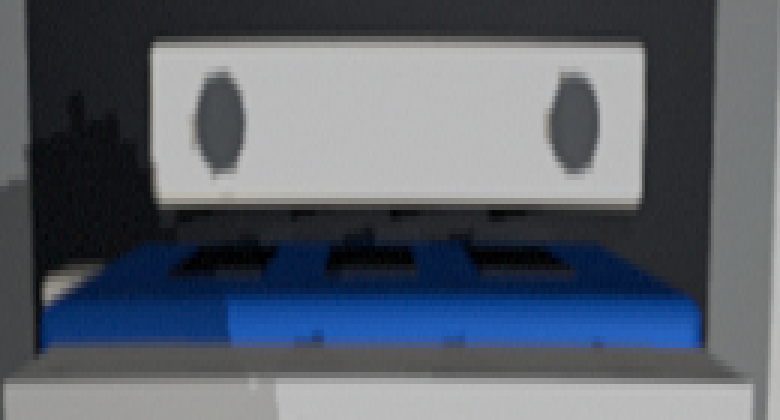

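jog_arm([
  [[0,0,0],[0,0,-0.05],0],
  [[0,0,0],[0.05,0,-0.07],0],
  [[0,0,0],[0.1,0,-0.07],0],
  [[0,0,0],[0.1,0,-0.07],0],
])

```text
t: 14.17
eef_pos: [554.2, 225.0, 107.2]
tool_rot: [0.997, -0.076, -0.001, 0.001]
contact_force: [-5.7, -6.4, 4.5]
grip_width: 0.669
```

jog_arm([
  [[0,0,0],[0.05,0,0],0],
  [[0,0,0],[0.1,0,0],0],
  [[0,0,0],[0.1,0,0],0],
])

```text
t: 14.42
eef_pos: [555.1, 224.9, 107.3]
tool_rot: [0.997, -0.076, -0.001, 0.001]
contact_force: [-5.7, -6.1, 5.6]
grip_width: 0.665
```

jog_arm([
  [[0,0,0],[0.05,0,0],0],
  [[0,0,0],[0.1,0,0],0],
  [[0,0,0],[0.1,0,0],0],
])

```text
t: 14.67
eef_pos: [555.4, 224.8, 107.2]
tool_rot: [0.997, -0.076, -0.002, 0.001]
contact_force: [-11.5, -3.8, 9.1]
grip_width: 0.667
```

jog_arm([
  [[0,0,0],[0.05,0,0],0],
  [[0,0,0],[0.1,0,0],0],
  [[0,0,0],[0.1,0,0],0],
])

```text
t: 14.92
eef_pos: [555.5, 224.8, 107.3]
tool_rot: [0.997, -0.076, -0.003, 0.001]
contact_force: [-18.2, -2.2, 13.7]
grip_width: 0.67
```

jog_arm([
  [[0,0,0],[0,-0.04,0],0],
  [[0,0,0],[0,-0.08,0],0],
  [[0,0,0],[0,-0.08,0],0],
  [[0,0,0],[0,-0.08,0],0],
])

```text
t: 15.25
eef_pos: [555.5, 224.9, 107.3]
tool_rot: [0.997, -0.076, -0.003, 0.001]
contact_force: [-17.9, -7.6, 15.0]
grip_width: 0.669
```

```bash
python3 - <<'E'
from h import *
w=shot("wrist","w16");s=shot("side","s16");o=r.get_obs();T=R.from_quat(o["tool_rot"]);print(o["t"],o["eef_pos"],"F tool",T.inv().apply(o["contact_force"]),o["moment"],T.as_euler("xyz",degrees=True))
cv2.imwrite("pics/s16c.png",cv2.resize(s["color"][130:240,260:390],None,fx=5,fy=5))
cv2.imwrite("pics/w16a.png",cv2.resize(w["color"][100:170,190:450],None,fx=3,fy=6,interpolation=cv2.INTER_NEAREST))
E
```

```text
15.35 [555.42397486 224.8915326  107.24590329] F tool [-15.71340097  11.23858135 -15.01810956] [-1.30819775  2.27488435 -0.42559546] [179.83576373   0.30445394  -8.7078651 ]
```

View pics/w16.png

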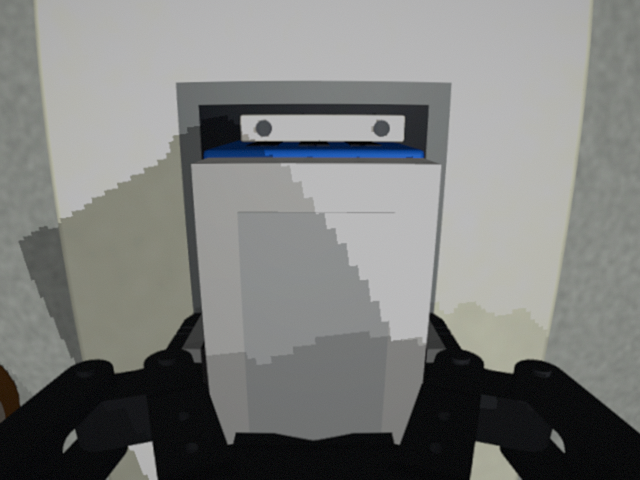

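View pics/s16c.png

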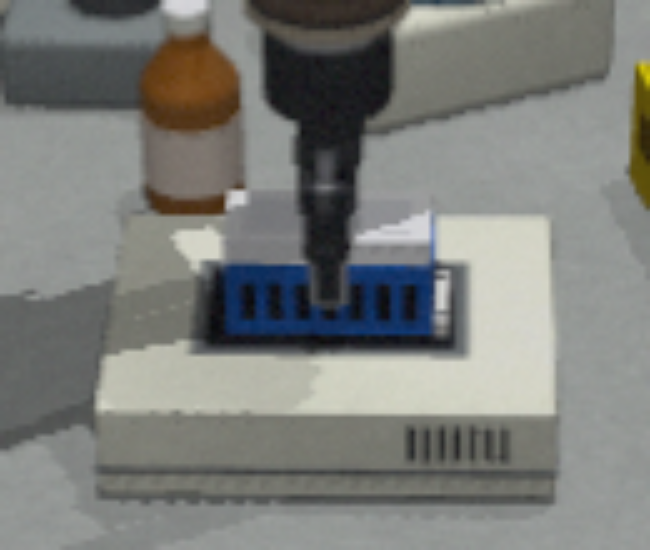

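View pics/w16a.png

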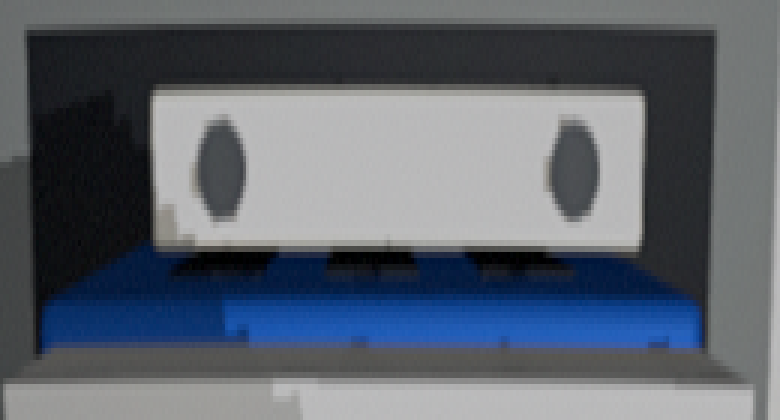

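jog_arm([
  [[0,0,0],[0,-0.03,0],0],
  [[0,0,0],[0,-0.06,0],0],
  [[0,0,0],[0,-0.06,0],0],
  [[0,0,0],[0,-0.06,0],0],
  [[0,0,0],[0,-0.06,0],0],
  [[0,0,0],[0,-0.06,0],0],
  [[0,0,0],[0,-0.06,0],0],
  [[0,0,0],[0,-0.06,0],0],
])

```text
t: 16.02
eef_pos: [555.5, 225.0, 107.3]
tool_rot: [0.997, -0.076, -0.003, 0.002]
contact_force: [-16.9, -13.5, 17.2]
grip_width: 0.67
```

```bash
python3 - <<'E'
from h import *
w=shot("wrist","w17");t=shot("top","t17")
for i in range(4):
    o=r.get_obs();T=R.from_quat(o["tool_rot"]);print(o["t"],o["eef_pos"],"F tool",T.inv().apply(o["contact_force"]).round(1),o["moment"].round(2),T.as_euler("xyz",degrees=True).round(2),abs(o["joint_vel"]).max().round(4)); shot("side")
ang=lambda v:np.degrees(np.arctan2(v[1],v[0]))
# lid top front edge (z=136) and short bar inner top edge (z=82), yaw compare
f=lambda P:np.array(P)/[3,6]-[.4,.4]+[190,100]
S=cast(w,f([(152,252),(640,249)]),82);L=cast(w,f([(5,381),(752,382)]),136);B=cast(w,f([(45,300),(700,300)]),120)
for P in(S,L,B): print(P.round(1).tolist(),ang(P[0]-P[1])-90,np.linalg.norm(P[0]-P[1]))
cv2.imwrite("pics/w17a.png",cv2.resize(w["color"][100:170,190:450],None,fx=3,fy=6,interpolation=cv2.INTER_NEAREST))
E
```

```text
16.1167 [555.43107378 224.98784316 107.25448254] F tool [-14.6  15.9 -18.5] [-2.14  2.28 -0.48] [179.8    0.32  -8.7 ] 0.0016
16.1667 [555.45825091 224.98186232 107.25579682] F tool [-15.1  16.3 -16.7] [-2.17  2.24 -0.48] [179.8    0.31  -8.7 ] 0.0014
16.2167 [555.43380709 224.96269955 107.27154387] F tool [-15.4  15.6 -17.2] [-2.16  2.28 -0.47] [179.8    0.31  -8.71] 0.0012
16.2667 [555.44508704 224.98269348 107.26194505] F tool [-14.5  15.2 -18. ] [-2.15  2.33 -0.47] [179.8    0.31  -8.71] 0.0022
[[619.7, 240.5, 82.0], [611.4, 185.2, 82.0]] -8.574619287278324 55.98387457317829
[[618.3, 243.2, 136.0], [609.7, 187.9, 136.0]] -8.837954574187265 55.938036287146616
[[620.2, 243.7, 120.0], [611.5, 187.7, 120.0]] -8.804605732062072 56.61425949845237
```

View pics/w17a.png

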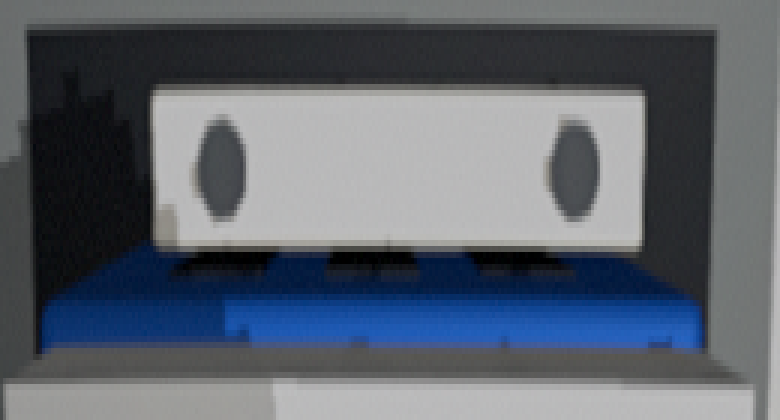

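View pics/t17.png

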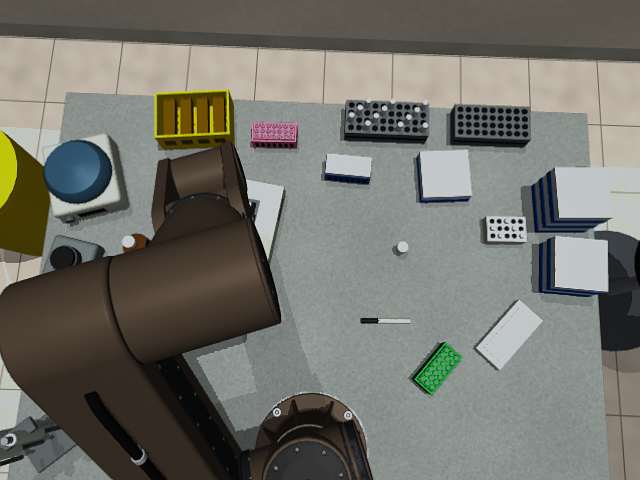

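```bash
python3 - <<'E'
from h import *
r.close_job();o=r.get_obs();print(o["t"],o["eef_pos"],o["contact_force"])
E
```

```text
the job is handed in; nothing more can be done
the job is handed in; nothing more can be done
```

I put the lid on the rack while it stood on the bench and let go of it. I then gripped the rack's sides, carried it upright to the reader and pressed it into the corner of the stop. I handed the job in at about 16 s of the 54 s, still holding it; no verdict is reported.

**Lid:** before the lift, the side view matched the positions expected for a fully seated lid. After the carry it sat about 1 mm towards the back of the rack, within the 3.5 mm allowed.

**Position and fit:** the tool stood at (555.4, 225.0) mm; my estimates of home were (554.8, 224.1) and (555.5, 225.3). The rack's edge and the short bar differed by about 0.25° in the wrist picture. Tool tilt was about 0.3°, and the arm was at rest.

**Pressing force:** the wrist read about 15 N toward the short bar, 16 N toward the long bar and 18 N down. Some of this is friction on the glass, so the force on each bar is somewhat lower. I estimate 10 N or more and could not measure it directly.

**Readings that disagreed:**
- The cameras put the reader's angle anywhere from -7.3° to -9.1°. I used -8.7° and relied on touch to settle the fit.
- The first wrist measurement of the lid was about 5 mm off the side view, so I repeated it closer before gripping.

**Other things on the bench:** I didn't touch them on purpose, and none looked moved in the last top view, where the arm hid part of the bottle.

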